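# Stand the fallen sugar tin up and hold up the fullest of three

### The arm

A 6-joint arm with a two-finger parallel gripper is mounted at the origin on a cart in front of the work surface, level with it; the furniture and walls round the work are solid. World frame = base frame: x ahead of the robot, y to its left, z up, the work surface at z = 0. Lengths are in mm, angles in rad, forces in N, time in s.
With the tool pointing down it reaches from about 350 to 975 mm from the base axis. Payload 7.1 kg.
Tool frame: the origin (TCP) lies between the finger pads; the fingertips stand 8 mm ahead of it and the grasp point (between the pads) lies 11 mm behind it (ctrl.tips_ahead is the distance from the TCP to the fingertips, in mm); y points along the fingers, z is the direction in which the jaws open and shut, and the axes are right-handed (so a half turn about y gives the same grasp; the last joint's range is limited). The gripper opens to 88 mm and grips with 3 to 60 N. Pads are 20 mm wide; open, the fingers measure 115 mm over their backs; the gripper's body (75 mm by 178 mm) begins 61 mm behind the grasp point.
Start: joints at [1.298, 0.423, 1.63, -0, 1.089, -0.019], TCP at [156.896, 604.97, 230.675] pointing down, gripper open.
Joint ranges: [-3, 3], [-0.9, 2.11], [0.09, 2.58], [-1.31, 4.45], [0.11, 2.69], [-2.54, 2.54]. Speed limits (rad/s): [2.39, 2.39, 3.01, 3.14, 3.14, 3.14].

### API

Orientations are given as a rotation vector (axis times angle).
In Python, from workcell import ctrl gives the robot as it stands.
- The arm moves only by the shell command python3 -m creep 'ROWS'. ROWS is JSON, a list of rows, each an object of numbers: "tx", "ty", "tz": the shift along the world's x, y, z in mm; "rx", "ry", "rz": the turn, a rotation vector about the world's x, y, z in rad; "fingers": the closure in counts, from 0 (fully open) to 255 (shut). A call has 1 to 10 rows; each row is the pose to reach, as a shift and turn from the pose commanded when the call began; what a row does not reach only later rows make up. A row lasts 1/8 s, in which the tool goes at most 62.5 mm and 10.7 degrees, less where a joint would pass 70% of its speed; a pose out of reach is approached as far as the arm can. A call with a gripper value outside its range is refused whole. The fingers move at their own pace and stop on an object; the grip force is fixed at half the most. Time passes only in rows, so rows that repeat a pose let the fingers close. It gives the time, the measured TCP pose, the force and the opening at its end, in the units of the state.
- ctrl.get_obs(): the state, without advancing time (a new reading comes with each control period).
- ctrl.get_image(name): name is "side" or "top"; returns a dict with "pixels" (420x560x3 uint8, blue, green, red), "intrinsics" (3x3 intrinsics, pixels), "rvec" (rotation vector, rad) and "tvec" (3), from world to camera coordinates, as OpenCV has them. Camera axes: x right, y down, z forward; pixel columns grow to the right and rows downward; lengths in mm; the calibration is good to about 2 mm. A picture is of the moment at which its call begins. There is no depth.
- ctrl.close_job(): hands the job in, once; it reports no verdict.
The state is a dict: "t": time; "qpos": joint angles; "qvel": joint speeds; "joint_torque": joint torques, N m; "ee_pos": TCP position; "orientation": TCP orientation; "ft_force": force on the tool from outside, world axes, zero at the start; "moment": the same for the moment, N m; "width": finger opening in mm.
Only numpy, scipy, OpenCV 4.12 (cv2) and the standard library are available. Lean on these libraries where they do the work, as an engineer would, in place of code of your own. Each camera call takes 0.05 s, during which the arm holds its last target.

### The job

One of the three identical closed sugar tins has been knocked over in front of the wooden stand: stand it upright, lid up, on the empty middle place of the stand, between the other two. Then find by feel which of the three tins is the heaviest, and finish holding that one up in the gripper, upright and at least 10 cm clear above the stand, while the other two stand upright on their places. Do not knock over a tin or disturb the cup, the cream jug or the timer.

Things in the scene. Friction and masses are not known exactly. Their poses are not given: they have to be found in the camera images.
- tin_1: the tin that starts lying on its side on the worktop in front of the stand: closed, square, blue, silver lid (fixed, as wide as the tin), pale label on each side; 54 x 54 mm, 105 mm tall. Origin: centre of its underside; own z from underside to lid, x and y square to the side faces. One of the three tins weighs 0.40 to 0.50 kg, each of the others 0.11 to 0.24 kg
- tin_2: a tin like tin_1, starting upright on the left or right place of the stand; same size, origin and axes
- tin_3: a tin like tin_1, starting upright on the other end place of the stand; same size, origin and axes
- stand: flat wooden board, fixed, 110 mm (own x) by 440 mm (own y) by 12 mm high, with three dark rubber squares (74 mm) inlaid flush in a row along own y, 150 mm apart. Origin: centre of its underside on the worktop; own z up, own x away from the robot
- place_middle (a point): centre of the middle dark square, on the board's upper face, 12 mm above the worktop; axes as the stand
- place_left (a point): centre of the left (+y) dark square, on the board's upper face; axes as the stand
- place_right (a point): centre of the right (-y) dark square, on the board's upper face; axes as the stand
- floral_cup_front: white floral cup with a handle, 95 x 124 x 57 mm, standing on the worktop beyond the left end of the stand; leave it alone. Origin: centre of its underside
- cream_jug: small grey metal cream jug, 58 x 82 x 64 mm, on the right of the worktop; leave it alone. Origin: centre of its underside
- timer: small white kitchen timer, 62 x 62 x 18 mm, lying on the left of the worktop; leave it alone. Origin: centre of its underside

How it is judged (in metres and radians):
On the way:
1. the fallen tin stands upright on the middle place, let go (angle between tin_1's own z axis and vertical below 0.1 rad and horizontal distance between tin_1 and place_middle below 0.035 m and height (world z) of tin_1 below 0.017 m and contact force between the fingers and tin_1 below 0.1 N), for 0.2 s.
At the end, for the whole second after the job is handed in: The heaviest tin is held still, within 20 degrees of upright, underside over 9 cm above the stand, touching no other tin; the other two, which press on the stand with under 3 N each (the heaviest would press with more), stand upright within 35 mm of their places' centres (((height (world z) of tin_1 above 0.105 m and angle between tin_1's own z axis and vertical below 0.35 rad and linear speed of tin_1 below 0.05 m/s and contact force between the fingers and tin_1 above 2 N and contact force between tin_1 and tin_2 below 0.1 N and contact force between tin_1 and tin_3 below 0.1 N and angle between each of tin_2, tin_3's own z axis and vertical below 0.1 rad and (horizontal distance between tin_2 and place_left below 0.035 m or horizontal distance between tin_2 and place_right below 0.035 m) and height (world z) of each of tin_2, tin_3 below 0.017 m and contact force between tin_2 and stand between 0.5 and 3 N and (horizontal distance between tin_3 and place_left below 0.035 m or horizontal distance between tin_3 and place_right below 0.035 m) and contact force between tin_3 and stand between 0.5 and 3 N) or (height (world z) of tin_2 above 0.105 m and angle between tin_2's own z axis and vertical below 0.35 rad and linear speed of tin_2 below 0.05 m/s and contact force between the fingers and tin_2 above 2 N and contact force between tin_2 and tin_1 below 0.1 N and contact force between tin_2 and tin_3 below 0.1 N and angle between each of tin_1, tin_3's own z axis and vertical below 0.1 rad and horizontal distance between tin_1 and place_middle below 0.035 m and height (world z) of each of tin_1, tin_3 below 0.017 m and contact force between tin_1 and stand between 0.5 and 3 N and (horizontal distance between tin_3 and place_left below 0.035 m or horizontal distance between tin_3 and place_right below 0.035 m) and contact force between tin_3 and stand between 0.5 and 3 N) or (height (world z) of tin_3 above 0.105 m and angle between tin_3's own z axis and vertical below 0.35 rad and linear speed of tin_3 below 0.05 m/s and contact force between the fingers and tin_3 above 2 N and contact force between tin_3 and tin_1 below 0.1 N and contact force between tin_3 and tin_2 below 0.1 N and angle between each of tin_1, tin_2's own z axis and vertical below 0.1 rad and horizontal distance between tin_1 and place_middle below 0.035 m and height (world z) of each of tin_1, tin_2 below 0.017 m and contact force between tin_1 and stand between 0.5 and 3 N and (horizontal distance between tin_2 and place_left below 0.035 m or horizontal distance between tin_2 and place_right below 0.035 m) and contact force between tin_2 and stand between 0.5 and 3 N))); the arm keeps its last pose, push and grip.
It fails at once if a tin that stood is knocked over (angle between any of tin_2, tin_3's own z axis and vertical above 0.8 rad).
It fails at once if the cup, the cream jug or the timer is disturbed (distance of any of floral_cup_front, cream_jug, timer from where it was at the start of the episode above 0.03 m).
It also fails if it takes over 72 s, if anything falls off the work surface, if the arm or the gripper's body presses on something with over 40 N, if the wrist force passes 120 N, or if a joint passes its speed limit or range.

## Working session

There is one attempt and no reset: what is moved stays moved. The work goes in short steps, Python scripts to look and compute and a shell command to move; the robot and the scene stay as the last step left them, time stands still between calls to the robot, and variables do not carry over. Pictures are saved under pics/ and viewed, and the job is handed in when it is done.

```bash
mkdir -p pics; ls; python3 - <<'E'
from workcell import ctrl
import cv2
o=ctrl.get_obs();print(o)
for n in("side","top"):
    d=ctrl.get_image(n);cv2.imwrite(f"pics/{n}0.png",d["pixels"]);print(n,d["intrinsics"],d["rvec"],d["tvec"])
print(ctrl.tips_ahead)
E
```

```text
pics
{'t': 0.0, 'qpos': array([ 1.29797222e+00,  4.23832400e-01,  1.63070466e+00,  1.25122799e-05,
        1.08859115e+00, -1.90144997e-02]), 'qvel': array([-2.75173260e-04, -7.80564080e-06, -7.19863114e-04, -3.13807933e-04,
       -1.23519641e-03, -4.58577425e-04]), 'joint_torque': array([-8.86031285e-04, -5.44622183e+01, -2.73661065e+01,  6.41873502e-02,
        2.31444708e-02, -1.51572394e-04]), 'ee_pos': array([156.76504057, 604.44955987, 229.90119838]), 'orientation': array([-1.56311637,  0.19947534, -0.19910652]), 'ft_force': array([-0.27462249,  0.38673495, -0.36076643]), 'moment': array([-0.04868748,  0.00195763,  0.04292985]), 'width': 87.74237367169057}
side [[387.19246102   0.         282.06591903]
 [  0.         387.19246102 202.77018561]
 [  0.           0.           1.        ]] [ 2.15553705 -0.09608351  0.04717894] [-561.71247083  100.63727443 1133.6726971 ]
top [[472.43860773   0.         290.20098365]
 [  0.         472.43860773 208.40569007]
 [  0.           0.           1.        ]] [ 2.19414419 -2.00091586  0.22517148] [ -18.64292131  571.37728097 1217.39884648]
8.0
```

View pics/side0.png

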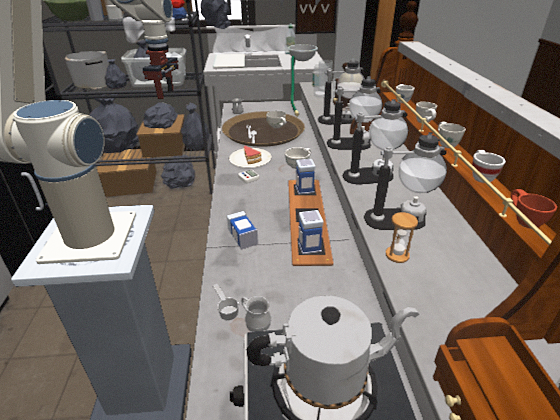

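View pics/top0.png

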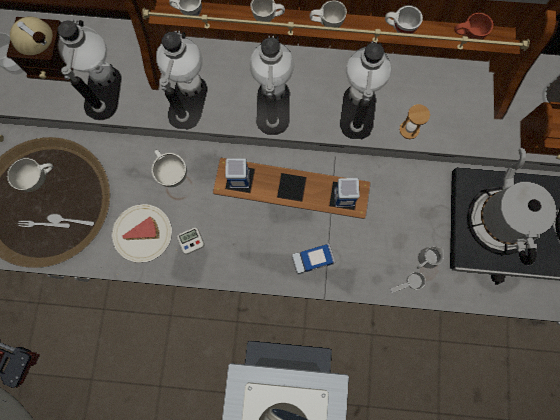

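```bash
python3 - <<'E'
import cv2
t=cv2.imread("pics/top0.png");s=cv2.imread("pics/side0.png")
cv2.imwrite("pics/tc.png",cv2.resize(t[140:290,200:380],None,fx=4,fy=4,interpolation=cv2.INTER_CUBIC))
cv2.imwrite("pics/sc.png",cv2.resize(s[150:275,215:345],None,fx=4.6,fy=4.6,interpolation=cv2.INTER_CUBIC))
E
```

```text
(no output)
```

View pics/tc.png

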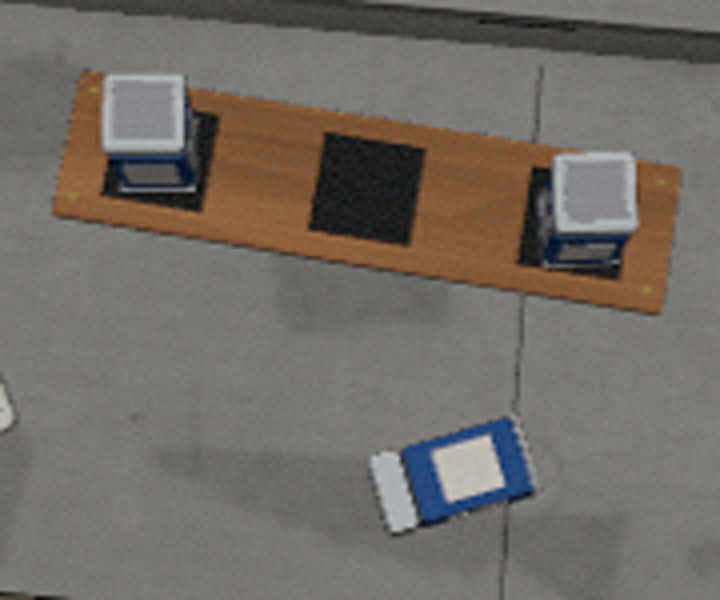

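View pics/sc.png

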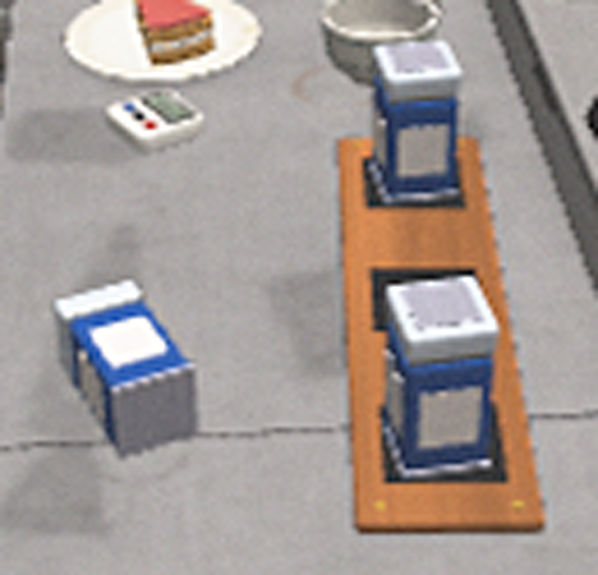

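```bash
cat > h.py <<'E'
import numpy as np,cv2
from workcell import ctrl
def back(d,uv,z):
    uv=np.float64(uv).reshape(-1,1,2)
    n=cv2.undistortPoints(uv,d["intrinsics"],None).reshape(-1,2)
    R=cv2.Rodrigues(d["rvec"])[0];C=-R.T@d["tvec"]
    r=np.c_[n,np.ones(len(n))]@R
    return C+r*((z-C[2])/r[:,2])[:,None]
def proj(d,P): return cv2.projectPoints(np.float64(P).reshape(-1,1,3),d["rvec"],d["tvec"],d["intrinsics"],None)[0].reshape(-1,2)
E
python3 - <<'E'
from h import *
np.set_printoptions(precision=1,suppress=True)
d=ctrl.get_image("top");s=ctrl.get_image("side")
for x in(d,s):print("C",-cv2.Rodrigues(x["rvec"])[0].T@x["tvec"])
T=lambda a:np.array(a)/4+[200,140]-.375
for n,p,z in [("fallen",[(371,455),(398,534),(536,490),(516,415)],54),("L",[(106,75),(185,75),(186,152),(103,150)],117),("R",[(553,154),(634,153),(638,228),(556,233)],117),("stand",[(84,71),(681,165),(661,313),(53,213)],12),("mid",[(326,133),(425,148),(409,244),(310,229)],12)]:
    P=back(d,T(p),z);print(n,P[:,:2].tolist() and P[:,:2],"mean",P.mean(0))
    e=[P[(i+1)%4]-P[i] for i in range(4)];print([round(float(np.linalg.norm(v)),1) for v in e],[round(float(np.degrees(np.arctan2(v[1],v[0]))),1) for v in e])
S=lambda a:np.array(a)/4.6+[215,150]-.39
for n,p,z in [("fallen",[(55,302),(135,282),(196,366),(112,386)],54),("L",[(372,52),(440,41),(462,82),(390,96)],117),("R",[(386,290),(478,276),(499,342),(405,362)],117)]:
    P=back(s,S(p),z);print("side",n,P[:,:2],"mean",P.mean(0))
o=ctrl.get_obs();print(cv2.Rodrigues(o["orientation"])[0])
E
```

```text
C [ 288.7    9.6 1313.6]
C [ 484.2 -934.4  709.5]
fallen [[450.6  17. ]
 [399.9  -5.6]
 [437.4 -94.6]
 [486.4 -77.6]] mean [443.6 -40.2  54. ]
[55.5, 96.6, 51.9, 101.2] [-156.0, -67.2, 19.1, 110.7]
L [[678.9 215.2]
 [683.7 162.9]
 [630.8 156.2]
 [627.1 210.8]] mean [655.1 186.3 117. ]
[52.5, 53.3, 54.7, 51.9] [-84.7, -172.8, 93.9, 4.8]
R [[ 651.7  -84.7]
 [ 657.3 -137.8]
 [ 606.7 -143.5]
 [ 598.4  -90.4]] mean [ 628.5 -114.1  117. ]
[53.4, 51.0, 53.7, 53.6] [-84.0, -173.6, 98.9, 6.1]
stand [[ 714.7  249.4]
 [ 683.9 -184.8]
 [ 574.5 -176.7]
 [ 607.2  258.2]] mean [645.1  36.6  12. ]
[435.3, 109.6, 436.1, 107.8] [-94.1, 175.8, 85.7, -4.7]
mid [[684.2  70.6]
 [679.6  -1.2]
 [608.    4.1]
 [612.4  75. ]] mean [646.1  37.1  12. ]
[71.9, 71.8, 71.1, 72.0] [-93.7, 175.8, 86.4, -3.6]
side fallen [[401.2  -2.2]
 [451.9  15.4]
 [488.1 -77. ]
 [437.7 -92. ]] mean [444.7 -39.   54. ]
side L [[626.1 198.7]
 [677.2 211.2]
 [683.3 148. ]
 [630.8 132.7]] mean [654.4 172.7 117. ]
side R [[ 599.7  -97.3]
 [ 655.   -88.1]
 [ 656.  -153. ]
 [ 601.6 -166.3]] mean [ 628.1 -126.2  117. ]
[[ 1.  -0.   0.3]
 [-0.3 -0.   1. ]
 [-0.  -1.  -0. ]]
```

```bash
python3 -m creep '[{"tx":140,"ty":-310,"rz":-0.5},{"tx":140,"ty":-310,"rz":-0.5},{"tx":140,"ty":-310,"rz":-0.5},{"tx":140,"ty":-310,"rz":-0.5},{"tx":283,"ty":-624,"rz":-0.951},{"tx":283,"ty":-624,"rz":-0.951},{"tx":283,"ty":-624,"rz":-0.951},{"tx":283,"ty":-624,"rz":-0.951},{"tx":283,"ty":-624,"rz":-0.951},{"tx":283,"ty":-624,"rz":-0.951}]'; python3 -c "
from h import *
o=ctrl.get_obs();print(o);print(cv2.Rodrigues(o['orientation'])[0])"
```

```text
{'t': 0.2, 'qpos': array([ 1.29800211e+00,  4.23590625e-01,  1.63039617e+00, -3.05933720e-06,
        1.08859729e+00, -1.90055500e-02]), 'qvel': array([ 2.34696419e-04, -8.19570842e-04, -3.19914618e-03,  2.46393641e-05,
        1.47105514e-03, -5.50426909e-04]), 'joint_torque': array([ 7.91273146e-05, -5.44512212e+01, -2.73663050e+01,  6.43708231e-02,
        2.11136648e-02, -9.90145190e-05]), 'ee_pos': array([156.80536101, 604.6474812 , 230.17338623]), 'orientation': array([-1.56258146,  0.19936557, -0.19914285]), 'ft_force': array([-0.34570853, -0.33065236, -0.0295367 ]), 'moment': array([-0.01181361,  0.02238387,  0.00115272]), 'width': 87.75676051949169}
[[ 9.67968493e-01 -2.64504878e-04  2.51071558e-01]
 [-2.51071697e-01 -9.55501617e-04  9.67968021e-01]
 [-1.61329836e-05 -9.99999509e-01 -9.91305148e-04]]schema error: expected keys tx, ty, tz, rx, ry, rz, fingers
```

```bash
cat > st.py <<'E'
from h import *
np.set_printoptions(precision=3,suppress=True)
o=ctrl.get_obs()
for k in('t','qpos','ee_pos','orientation','ft_force','width'):print(k,o[k])
print(cv2.Rodrigues(o['orientation'])[0])
import json;open('log.jsonl','a').write(json.dumps([o['qpos'].tolist(),o['ee_pos'].tolist(),o['orientation'].tolist()])+'\n')
E
python3 st.py >/dev/null
python3 -m creep '[{"tx":140,"ty":-310,"tz":0,"rx":0,"ry":0,"rz":-0.5,"fingers":0},{"tx":140,"ty":-310,"tz":0,"rx":0,"ry":0,"rz":-0.5,"fingers":0},{"tx":140,"ty":-310,"tz":0,"rx":0,"ry":0,"rz":-0.5,"fingers":0},{"tx":140,"ty":-310,"tz":0,"rx":0,"ry":0,"rz":-0.5,"fingers":0},{"tx":140,"ty":-310,"tz":0,"rx":0,"ry":0,"rz":-0.5,"fingers":0}]'; python3 st.py
```

```text
t: 0.82
ee_pos: [286.0, 318.4, 230.8]
orientation: [-1.489, 0.589, -0.589]
ft_force: [1.6, -0.6, 0.8]
width: 87.7
t 0.825
qpos [ 0.811  0.128  2.045 -0.     0.968 -0.006]
ee_pos [285.957 318.404 230.758]
orientation [-1.489  0.589 -0.589]
ft_force [ 1.574 -0.647  0.785]
width 87.72442926733356
[[ 0.73   0.     0.684]
 [-0.684  0.     0.73 ]
 [ 0.    -1.     0.   ]]
```

```bash

python3 -m creep '[{"tx":143,"ty":-314,"tz":0,"rx":0,"ry":0,"rz":-0.451,"fingers":0},{"tx":143,"ty":-314,"tz":0,"rx":0,"ry":0,"rz":-0.451,"fingers":0},{"tx":143,"ty":-314,"tz":0,"rx":0,"ry":0,"rz":-0.451,"fingers":0},{"tx":143,"ty":-314,"tz":0,"rx":0,"ry":0,"rz":-0.451,"fingers":0},{"tx":143,"ty":-314,"tz":0,"rx":0,"ry":0,"rz":-0.451,"fingers":0},{"tx":143,"ty":-314,"tz":0,"rx":0,"ry":0,"rz":-0.451,"fingers":0},{"tx":143,"ty":-314,"tz":0,"rx":0,"ry":0,"rz":-0.451,"fingers":0}]'; python3 st.py
```

```text
t: 1.7
ee_pos: [429.2, 4.5, 230.7]
orientation: [-1.359, 0.938, -0.939]
ft_force: [0.6, -0.3, 0.1]
width: 87.8
t 1.7
qpos [-0.017  0.13   2.042 -0.     0.969 -0.379]
ee_pos [429.172   4.509 230.68 ]
orientation [-1.359  0.938 -0.939]
ft_force [ 0.573 -0.32   0.114]
width 87.78087440075637
[[ 0.354  0.     0.935]
 [-0.935 -0.     0.354]
 [ 0.    -1.     0.   ]]
```

```bash

python3 -m creep '[{"tx":-30,"ty":80,"tz":-20,"rx":-0.733,"ry":-0.281,"rz":0,"fingers":0},{"tx":-30,"ty":80,"tz":-20,"rx":-0.733,"ry":-0.281,"rz":0,"fingers":0},{"tx":-30,"ty":80,"tz":-20,"rx":-0.733,"ry":-0.281,"rz":0,"fingers":0},{"tx":-30,"ty":80,"tz":-20,"rx":-0.733,"ry":-0.281,"rz":0,"fingers":0},{"tx":-30,"ty":80,"tz":-20,"rx":-0.733,"ry":-0.281,"rz":0,"fingers":0},{"tx":-30,"ty":80,"tz":-20,"rx":-0.733,"ry":-0.281,"rz":0,"fingers":0}]'; python3 st.py
```

```text
t: 2.45
ee_pos: [397.0, 88.0, 209.3]
orientation: [-1.766, 0.371, -1.505]
ft_force: [-0.2, 0.0, -0.3]
width: 87.7
t 2.45
qpos [ 0.703  0.327  2.124 -0.815  1.163  0.851]
ee_pos [397.045  88.019 209.279]
orientation [-1.766  0.371 -1.505]
ft_force [-0.173  0.024 -0.322]
width 87.7106045052647
[[ 0.259  0.254  0.932]
 [-0.658 -0.66   0.363]
 [ 0.707 -0.707 -0.004]]
```

```bash

python3 -m creep '[{"tx":0,"ty":0,"tz":0,"rx":0,"ry":0,"rz":0,"fingers":0},{"tx":0,"ty":0,"tz":0,"rx":0,"ry":0,"rz":0,"fingers":0}]'; python3 st.py
cat > kin.py <<'E'
import numpy as np,json
from scipy.spatial.transform import Rotation as R
from scipy.optimize import least_squares
lim=np.array([[-3,3],[-.9,2.11],[.09,2.58],[-1.31,4.45],[.11,2.69],[-2.54,2.54]])
def fk(q,p):
    a,h,L1,e,L2,d=p[:6]
    # planar pitch about local y: zero = up
    T=R.from_euler('z',q[0]);pos=np.array([0,0,h])+T.apply([a,0,0])
    T=T*R.from_euler('y',q[1]);pos=pos+T.apply([0,0,L1])
    T=T*R.from_euler('y',q[2]);pos=pos+T.apply([e,0,L2])
    T=T*R.from_euler('z',q[3])*R.from_euler('y',q[4]);pos=pos+T.apply([0,0,d])
    T=T*R.from_euler('z',q[5])
    M=T.as_matrix()  # local z approach -> tool y ; jaws
    return pos,M
E
python3 - <<'E'
from kin import *
L=[json.loads(l) for l in open('log.jsonl')]
for q,p,o in L:
    Mt=R.from_rotvec(o).as_matrix();_,M=fk(np.array(q),[0]*6);print((M.T@Mt).round(2).tolist())
f=lambda p:np.concatenate([fk(np.array(q),p)[0]-np.array(x) for q,x,_ in L]+[1e-3*(p-[0,300,400,0,400,200])])
s=least_squares(f,[0,300,400,0,400,200]);print(s.x.round(1),s.fun.round(1));np.save('kp.npy',s.x)
E
```

```text
t: 2.7
ee_pos: [398.7, 85.8, 211.3]
orientation: [-1.759, 0.378, -1.511]
ft_force: [0.4, 0.2, 0.4]
width: 87.8
t 2.7
qpos [ 0.695  0.322  2.123 -0.814  1.162  0.849]
ee_pos [398.695  85.788 211.264]
orientation [-1.759  0.378 -1.511]
ft_force [0.428 0.226 0.381]
width 87.80383433314364
[[ 0.252  0.252  0.934]
 [-0.663 -0.659  0.356]
 [ 0.705 -0.709  0.001]]
[[0.0, -0.0, -1.0], [-1.0, 0.0, -0.0], [0.0, 1.0, -0.0]]
[[-0.0, -0.0, -1.0], [-1.0, 0.0, 0.0], [0.0, 1.0, -0.0]]
[[-0.0, -0.0, -1.0], [-1.0, 0.0, 0.0], [0.0, 1.0, -0.0]]
[[-0.0, 0.0, -1.0], [-1.0, 0.0, 0.0], [0.0, 1.0, 0.0]]
[[-0.0, 0.0, -1.0], [-1.0, -0.0, 0.0], [0.0, 1.0, 0.0]]
[ 15.2 314.8 556.3  96.2 480.6 283.9] [ 11.4  -3.3  -0.6   8.7  -8.1   0.4  -0.1 -11.9   0.4  -0.   -0.1  -0.1
  -0.   -0.1  -0.2   0.    0.    0.2   0.1   0.1   0.1]
```

```bash

cat >> kin.py <<'E'
_fk=fk
B=np.array([[0,0,-1],[-1,0,0],[0,1,0]],float)
def fk(q,p):
    pos,M=_fk(q,p); T=R.from_euler('z',q[0])
    T1=T*R.from_euler('y',q[1]+q[2])*R.from_euler('z',q[3])
    return pos+T.apply([0,p[6],0])+T1.apply([0,p[7],0]),M@B
def ik(pos,Rm,q0,p):
    f=lambda q:np.r_[(fk(q,p)[0]-pos)/100,(R.from_matrix(fk(q,p)[1])*R.from_matrix(Rm).inv()).as_rotvec()]
    b=[np.clip(q0,lim[:,0]+1e-3,lim[:,1]-1e-3)]
    s=least_squares(f,b[0],bounds=lim.T);return s.x,np.abs(s.fun).max()
E
python3 - <<'E'
from kin import *
L=[json.loads(l) for l in open('log.jsonl')]
p0=np.array([0,300,500,0,400,200,0,0])
f=lambda p:np.concatenate([fk(np.array(q),p)[0]-np.array(x) for q,x,_ in L]+[1e-3*(p-p0)])
s=least_squares(f,p0);print(s.x.round(1),s.fun.round(1));np.save('kp.npy',s.x);P=s.x
u=np.array([np.cos(np.radians(111)),np.sin(np.radians(111)),0]);j=np.array([u[1],-u[0],0]);z=np.array([0,0,1.])
g=np.array([440.4,-30.7,29.]);q=np.array(L[-1][0])
def tool(a,jz): return np.c_[np.cross(a,jz),a,jz]
for T in(45,50,35):
    a=np.cos(np.radians(T))*-z-np.sin(np.radians(T))*u
    q2=q
    for back in(100,50,0):
        q2,e=ik(g+(11-back)*a,tool(a,j),q2,P);print(T,'grasp',back,(g+(11-back)*a).round(),q2.round(2),e.round(3))
    # path lift, upright in place, then yaw
    c=R.from_rotvec
    for zz in(160,):
      for k in range(1,7):
        Rm=c(j*np.pi/2*k/6).as_matrix()@tool(a,j);q2,e=ik(np.array([430,0,200.])+11*Rm[:,1],Rm,q2,P);print(' stand',k,q2.round(2),e.round(3))
      for k in range(1,9):
        w=np.radians(-115.3)*k/8;Rk=c(z*w).as_matrix()@Rm;pos=np.array([430+60*k/8,0+37*k/8,200])
        q2,e=ik(pos+11*Rk[:,1],Rk,q2,P);print(' yaw',k,q2.round(2),e.round(3))
      for gp in([645,37,150],[645,37,74]):
        q2,e=ik(np.array(gp)+11*Rk[:,1],Rk,q2,P);print(' place',q2.round(2),e.round(3))
E
```

```text
[  0.  312.4 563.1  77.5 484.9 301.6  11.9   0. ] [-0.  -0.  -0.   0.   0.   0.   0.  -0.   0.   0.   0.  -0.   0.   0.
 -0.   0.   0.   0.1  0.1  0.1  0.1  0.   0. ]
45 grasp 100 [418.  28.  92.] [ 0.56  0.57  2.2  -1.07  0.91  1.1 ] 0.0
45 grasp 50 [431.  -5.  57.] [ 0.47  0.66  2.2  -1.21  0.85  1.2 ] 0.0
45 grasp 0 [443. -38.  21.] [ 0.38  0.75  2.18 -1.31  0.81  1.25] 0.02
 stand 1 [ 0.32  0.23  2.16 -0.72  0.86  0.46] 0.0
 stand 2 [ 0.14  0.19  2.13 -0.36  0.8   0.02] 0.0
 stand 3 [-0.03  0.2   2.08  0.    0.86 -0.39] 0.0
 stand 4 [-0.18  0.26  2.02  0.26  1.01 -0.7 ] 0.0
 stand 5 [-0.3   0.36  1.96  0.44  1.2  -0.9 ] 0.0
 stand 6 [-0.39  0.48  1.9   0.55  1.39 -1.04] 0.0
 yaw 1 [-0.43  0.44  1.98  0.68  1.28 -0.94] 0.0
 yaw 2 [-0.46  0.4   2.07  0.82  1.15 -0.86] 0.0
 yaw 3 [-0.47  0.34  2.17  0.99  1.   -0.8 ] 0.0
 yaw 4 [-0.44  0.29  2.26  1.19  0.84 -0.75] 0.0
 yaw 5 [-0.37  0.24  2.34  1.45  0.66 -0.74] 0.0
 yaw 6 [-0.24  0.21  2.41  1.85  0.47 -0.82] 0.0
 yaw 7 [-0.06  0.19  2.43  2.56  0.3  -1.18] 0.0
 yaw 8 [ 0.14  0.2   2.41  3.7   0.29 -1.95] 0.0
 place [ 0.09  0.48  
[... 1396 characters left out ...]
6] 0.0
 stand 3 [-0.13  0.24  2.04  0.19  0.96 -0.61] 0.0
 stand 4 [-0.26  0.32  1.98  0.39  1.13 -0.85] 0.0
 stand 5 [-0.36  0.44  1.92  0.52  1.32 -1.  ] 0.0
 stand 6 [-0.43  0.57  1.86  0.61  1.51 -1.1 ] 0.0
 yaw 1 [-0.49  0.53  1.95  0.76  1.4  -1.03] 0.0
 yaw 2 [-0.53  0.48  2.06  0.92  1.27 -0.99] 0.0
 yaw 3 [-0.55  0.43  2.17  1.11  1.13 -0.98] 0.0
 yaw 4 [-0.53  0.38  2.29  1.35  0.99 -1.  ] 0.0
 yaw 5 [-0.46  0.34  2.39  1.69  0.85 -1.07] 0.0
 yaw 6 [-0.31  0.31  2.48  2.16  0.73 -1.21] 0.0
 yaw 7 [-0.09  0.3   2.52  2.78  0.65 -1.43] 0.0
 yaw 8 [ 0.17  0.3   2.5   3.48  0.63 -1.71] 0.0
 place [ 0.1   0.55  2.19  3.42  0.57 -1.7 ] 0.0
 place [ 0.1   0.73  2.18  3.36  0.74 -1.63] 0.0
```

```bash

cat > plan.py <<'E'
from kin import *
P=np.load('kp.npy');L=[json.loads(l) for l in open('log.jsonl')]
u=np.array([np.cos(np.radians(111)),np.sin(np.radians(111)),0]);j=np.array([u[1],-u[0],0]);z=np.array([0,0,1.])
def tool(a,jz): return np.c_[np.cross(a,jz),a,jz]
c=R.from_rotvec
E
python3 - <<'E'
from plan import *
for T,s in((35,15),(40,15),(40,10)):
    g=np.array([444,-40,29.])+s*u;q2=np.array(L[-1][0])
    a=np.cos(np.radians(T))*-z-np.sin(np.radians(T))*u;R0=tool(a,j)
    for back in(100,50,0):
        q2,e=ik(g+(11-back)*a,R0,q2,P);print(T,'grasp',back,(g+(11-back)*a).round(),q2.round(2),e.round(3))
    # combined
    Rf=c(z*np.radians(-60)).as_matrix()@c(j*np.pi/2).as_matrix()@R0
    w=(R.from_matrix(Rf)*R.from_matrix(R0).inv()).as_rotvec();print('w',w.round(3),np.degrees(np.linalg.norm(w)))
    pA=g+11*a+[-15,40,150];pB=np.array([500,37,220])+11*Rf[:,1]
    for k in range(9):
        Rk=c(w*k/8).as_matrix()@R0;q2,e=ik(pA+(pB-pA)*k/8,Rk,q2,P);print(' ',k,q2.round(2),e.round(3))
    for gp in([645,37,200],[645,37,12+52+s]):
        q2,e=ik(np.array(gp)+11*Rf[:,1],Rf,q2,P);print(' place',q2.round(2),e.round(3))
E
```

```text
35 grasp 100 [420.  22. 102.] [ 0.44  0.46  2.21 -0.95  0.78  0.87] 0.0
35 grasp 50 [431.  -5.  61.] [ 0.37  0.56  2.22 -1.1   0.7   0.99] 0.0
35 grasp 0 [441. -32.  20.] [ 0.3   0.67  2.21 -1.27  0.64  1.12] 0.0
w [ 1.611 -0.255 -0.815] 104.47751218592994
  0 [ 0.41  0.3   2.19 -0.84  0.88  0.67] 0.0
  1 [ 0.29  0.24  2.17 -0.64  0.77  0.54] 0.0
  2 [ 0.17  0.19  2.16 -0.39  0.68  0.36] 0.0
  3 [ 0.05  0.16  2.15 -0.08  0.62  0.13] 0.0
  4 [-0.07  0.16  2.16  0.27  0.61 -0.14] 0.0
  5 [-0.18  0.18  2.17  0.62  0.64 -0.4 ] 0.0
  6 [-0.28  0.22  2.19  0.93  0.71 -0.61] 0.0
  7 [-0.37  0.28  2.21  1.19  0.81 -0.77] 0.0
  8 [-0.43  0.35  2.24  1.41  0.93 -0.89] 0.0
 place [-0.31  0.53  1.96  1.42  0.88 -0.75] 0.0
 place [-0.31  0.76  1.96  1.61  0.87 -1.05] 0.0
40 grasp 100 [418.  27.  97.] [ 0.51  0.52  2.2  -1.01  0.85  1.  ] 0.0
40 grasp 50 [430.  -3.  59.] [ 0.43  0.61  2.21 -1.16  0.78  1.1 ] 0.0
40 grasp 0 [441. -33.  21.] [ 0.35  0.7   2.2  -1.31  0.73  1.21] 0.004
w [ 1.611 -0.255 -0.815] 104.47751218592992
  0 [ 0.46  0.34  2.19 -0.92  0.93  0.78] 0.0
  1 [ 0.35  0.26  2.17 -0.
[... 510 characters left out ...]
0
40 grasp 50 [431.  -7.  59.] [ 0.42  0.61  2.21 -1.17  0.77  1.1 ] 0.0
40 grasp 0 [443. -37.  21.] [ 0.34  0.7   2.2  -1.31  0.73  1.2 ] 0.008
w [ 1.611 -0.255 -0.815] 104.47751218592992
  0 [ 0.44  0.34  2.19 -0.93  0.93  0.78] 0.0
  1 [ 0.34  0.26  2.17 -0.75  0.82  0.66] 0.0
  2 [ 0.23  0.21  2.15 -0.53  0.72  0.51] 0.0
  3 [ 0.11  0.17  2.15 -0.24  0.64  0.31] 0.0
  4 [-0.01  0.16  2.15  0.1   0.6   0.06] 0.0
  5 [-0.13  0.17  2.16  0.45  0.61 -0.2 ] 0.0
  6 [-0.23  0.2   2.17  0.79  0.66 -0.44] 0.0
  7 [-0.32  0.24  2.2   1.07  0.75 -0.62] 0.0
  8 [-0.39  0.31  2.22  1.32  0.86 -0.76] 0.0
 place [-0.29  0.5   1.94  1.31  0.82 -0.62] 0.0
 place [-0.29  0.74  1.95  1.54  0.79 -0.96] 0.0
```

```bash

python3 - <<'E'
from plan import *
T,s=33,15
for dirn in(20,10):
    g=np.array([444,-40,29.])+s*u;q2=np.array(L[-1][0])
    a=np.cos(np.radians(T))*-z-np.sin(np.radians(T))*u;R0=tool(a,j)
    for back in(110,50,0):
        q2,e=ik(g+(11-back)*a,R0,q2,P);print(T,'grasp',back,(g+(11-back)*a).round(1),q2.round(2),e.round(3))
    Rf=c(z*np.radians(dirn-111)).as_matrix()@c(j*np.pi/2).as_matrix()@R0
    w=(R.from_matrix(Rf)*R.from_matrix(R0).inv()).as_rotvec();print('w',w.round(3),np.degrees(np.linalg.norm(w)))
    pA=g+11*a+[-15,40,150];pB=np.array([500,20,220])+11*Rf[:,1]
    print('pA,pB',pA.round(),pB.round())
    for k in range(13):
        Rk=c(w*k/12).as_matrix()@R0;q2,e=ik(pA+(pB-pA)*k/12,Rk,q2,P);print(' ',k,q2.round(2),e.round(3))
    for gp in([645,37,200],[645,37,12+52.5+s]):
        q2,e=ik(np.array(gp)+11*Rf[:,1],Rf,q2,P);print(' place',(np.array(gp)+11*Rf[:,1]).round(1),q2.round(2),e.round(3))
    for gp in([645,37,12+52.5+s],):
        q2,e=ik(np.array(gp)-90*Rf[:,1],Rf,q2,P);print(' off',q2.round(2),e.round(3))
E
```

```text
33 grasp 110 [419.3  24.3 112. ] [ 0.43  0.42  2.21 -0.89  0.77  0.8 ] 0.0
33 grasp 50 [431.   -6.2  61.7] [ 0.35  0.55  2.22 -1.07  0.67  0.93] 0.0
33 grasp 0 [440.8 -31.6  19.8] [ 0.28  0.65  2.21 -1.24  0.61  1.07] 0.0
w [ 1.559 -0.711 -1.222] 120.57901997084136
pA,pB [426.   8. 170.] [509.  23. 214.]
  0 [ 0.39  0.29  2.18 -0.8   0.86  0.62] 0.0
  1 [ 0.32  0.25  2.18 -0.71  0.78  0.61] 0.0
  2 [ 0.25  0.21  2.18 -0.6   0.7   0.59] 0.0
  3 [ 0.18  0.17  2.19 -0.47  0.62  0.56] 0.0
  4 [ 0.11  0.15  2.21 -0.31  0.53  0.49] 0.0
  5 [ 0.03  0.13  2.23 -0.1   0.45  0.38] 0.0
  6 [-0.03  0.12  2.25  0.18  0.38  0.21] 0.0
  7 [-0.1   0.12  2.28  0.55  0.33 -0.06] 0.0
  8 [-0.16  0.13  2.31  0.99  0.33 -0.4 ] 0.0
  9 [-0.2   0.15  2.34  1.43  0.36 -0.73] 0.0
  10 [-0.24  0.18  2.38  1.78  0.44 -0.96] 0.0
  11 [-0.27  0.22  2.42  2.05  0.56 -1.11] 0.0
  12 [-0.27  0.28  2.45  2.27  0.69 -1.2 ] 0.0
 place [653.7  40.2 194. ] [-0.14  0.45  2.17  2.33  0.58 -1.13] 0.0
 place [653.7  40.2  73.5] [-0.14  0.74  2.16  2.56  0.79 -1.42] 0.0
 off [-0.25  0.58  2.33  2.43  0.81 -1.39] 0.0
33 grasp
[... 383 characters left out ...]
4] 0.0
  2 [ 0.26  0.21  2.19 -0.63  0.7   0.66] 0.0
  3 [ 0.19  0.18  2.2  -0.53  0.61  0.66] 0.0
  4 [ 0.13  0.15  2.22 -0.4   0.51  0.65] 0.0
  5 [ 0.07  0.13  2.24 -0.24  0.42  0.61] 0.0
  6 [ 0.01  0.11  2.27 -0.01  0.32  0.5 ] 0.0
  7 [-0.04  0.11  2.3   0.37  0.23  0.23] 0.0
  8 [-0.09  0.12  2.34  1.04  0.19 -0.31] 0.0
  9 [-0.12  0.13  2.38  1.77  0.23 -0.91] 0.0
  10 [-0.14  0.16  2.42  2.22  0.33 -1.22] 0.0
  11 [-0.15  0.21  2.45  2.5   0.47 -1.34] 0.0
  12 [-0.13  0.26  2.49  2.7   0.63 -1.37] 0.0
 place [654.1  38.6 194. ] [-0.04  0.44  2.2   2.77  0.52 -1.36] 0.0
 place [654.1  38.6  73.5] [-0.04  0.74  2.19  2.88  0.79 -1.51] 0.0
 off [-0.1   0.58  2.38  2.83  0.82 -1.5 ] 0.0
```

```bash

python3 -m creep '[{"tx":20.6,"ty":-61.5,"tz":-99.3,"rx":0.196,"ry":0.075,"rz":0,"fingers":0},{"tx":20.6,"ty":-61.5,"tz":-99.3,"rx":0.196,"ry":0.075,"rz":0,"fingers":0},{"tx":20.6,"ty":-61.5,"tz":-99.3,"rx":0.196,"ry":0.075,"rz":0,"fingers":0},{"tx":20.6,"ty":-61.5,"tz":-99.3,"rx":0.196,"ry":0.075,"rz":0,"fingers":0},{"tx":20.6,"ty":-61.5,"tz":-99.3,"rx":0.196,"ry":0.075,"rz":0,"fingers":0}]'; python3 st.py; python3 - <<'E'
from h import *
d=ctrl.get_image("side")["pixels"];cv2.imwrite("pics/s1.png",cv2.resize(d[120:280,180:360],None,fx=3,fy=3))
d=ctrl.get_image("top")["pixels"];cv2.imwrite("pics/t1.png",cv2.resize(d[140:300,200:380],None,fx=3,fy=3))
E
```

```text
t: 3.32
ee_pos: [420.1, 25.6, 112.6]
orientation: [-1.663, 0.541, -1.363]
ft_force: [0.8, 0.8, 0.4]
width: 87.7
t 3.325
qpos [ 0.43   0.422  2.204 -0.889  0.774  0.798]
ee_pos [420.098  25.577 112.647]
orientation [-1.663  0.541 -1.363]
ft_force [0.822 0.754 0.354]
width 87.65661072677803
[[ 0.299  0.197  0.934]
 [-0.784 -0.507  0.358]
 [ 0.544 -0.839  0.003]]
```

View pics/s1.png

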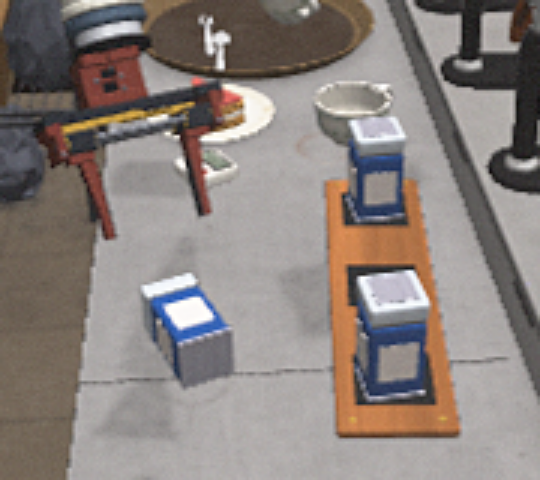

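View pics/t1.png

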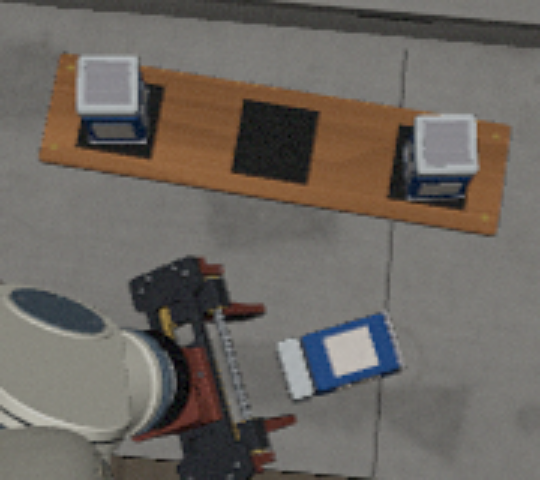

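```bash

python3 -m creep '[{"tx":11,"ty":-28,"tz":-46,"rx":0,"ry":0,"rz":0,"fingers":0},{"tx":21.5,"ty":-55.9,"tz":-92,"rx":0,"ry":0,"rz":0,"fingers":0},{"tx":21.5,"ty":-55.9,"tz":-92,"rx":0,"ry":0,"rz":0,"fingers":0},{"tx":21.5,"ty":-55.9,"tz":-92,"rx":0,"ry":0,"rz":0,"fingers":0}]'; python3 st.py; python3 - <<'E'
from h import *
d=ctrl.get_image("side")["pixels"];cv2.imwrite("pics/s2.png",cv2.resize(d[120:280,180:360],None,fx=3,fy=3))
d=ctrl.get_image("top")["pixels"];cv2.imwrite("pics/t2.png",cv2.resize(d[140:300,200:380],None,fx=3,fy=3))
E
```

```text
t: 3.92
ee_pos: [440.9, -30.6, 20.4]
orientation: [-1.665, 0.542, -1.362]
ft_force: [0.3, 0.6, -0.3]
width: 87.5
t 3.925
qpos [ 0.281  0.65   2.21  -1.238  0.611  1.069]
ee_pos [440.933 -30.605  20.354]
orientation [-1.665  0.542 -1.362]
ft_force [ 0.251  0.623 -0.298]
width 87.48747962446748
[[ 0.3    0.196  0.934]
 [-0.783 -0.508  0.358]
 [ 0.544 -0.839  0.001]]
```

View pics/s2.png

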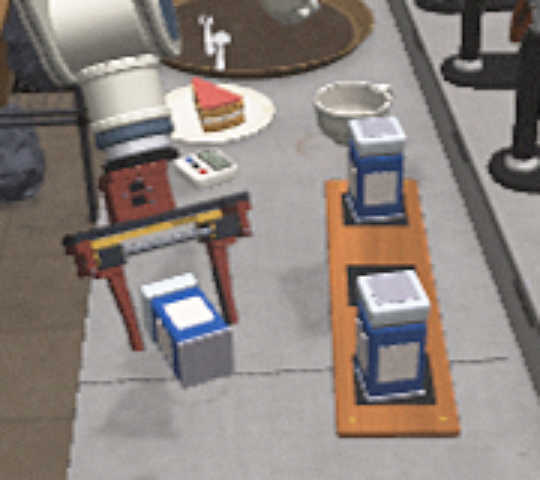

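View pics/t2.png

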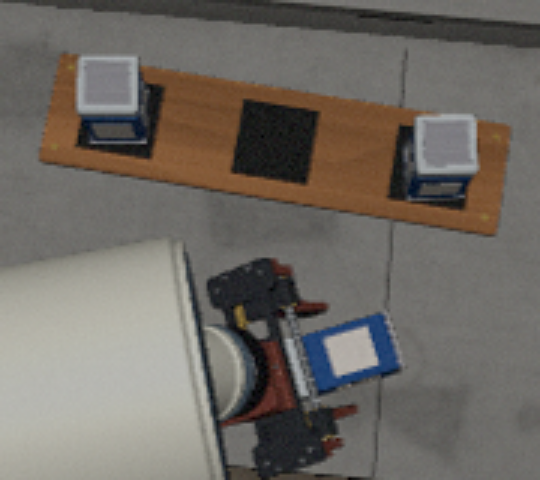

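```bash

python3 -m creep '[{"tx":0,"ty":0,"tz":0,"rx":0,"ry":0,"rz":0,"fingers":255},{"tx":0,"ty":0,"tz":0,"rx":0,"ry":0,"rz":0,"fingers":255},{"tx":0,"ty":0,"tz":0,"rx":0,"ry":0,"rz":0,"fingers":255},{"tx":0,"ty":0,"tz":0,"rx":0,"ry":0,"rz":0,"fingers":255},{"tx":0,"ty":0,"tz":0,"rx":0,"ry":0,"rz":0,"fingers":255},{"tx":0,"ty":0,"tz":0,"rx":0,"ry":0,"rz":0,"fingers":255},{"tx":0,"ty":0,"tz":0,"rx":0,"ry":0,"rz":0,"fingers":255},{"tx":0,"ty":0,"tz":0,"rx":0,"ry":0,"rz":0,"fingers":255}]'; python3 st.py
```

```text
t: 5.03
ee_pos: [440.7, -31.1, 19.6]
orientation: [-1.666, 0.542, -1.362]
ft_force: [-1.7, 3.0, 7.0]
width: 54.0
t 5.025
qpos [ 0.28   0.652  2.211 -1.241  0.61   1.072]
ee_pos [440.727 -31.134  19.611]
orientation [-1.666  0.542 -1.362]
ft_force [-1.67   3.039  6.999]
width 54.00973048719878
[[ 0.3    0.195  0.934]
 [-0.784 -0.508  0.358]
 [ 0.544 -0.839  0.001]]
```

```bash

python3 -m creep '[{"tx":-2,"ty":5,"tz":20,"rx":0,"ry":0,"rz":0,"fingers":255},{"tx":-6,"ty":15,"tz":60,"rx":0,"ry":0,"rz":0,"fingers":255},{"tx":-10,"ty":28,"tz":100,"rx":0,"ry":0,"rz":0,"fingers":255},{"tx":-15,"ty":40,"tz":150,"rx":0,"ry":0,"rz":0,"fingers":255},{"tx":-15,"ty":40,"tz":150,"rx":0,"ry":0,"rz":0,"fingers":255},{"tx":-15,"ty":40,"tz":150,"rx":0,"ry":0,"rz":0,"fingers":255},{"tx":-15,"ty":40,"tz":150,"rx":0,"ry":0,"rz":0,"fingers":255}]'; python3 st.py
```

```text
t: 5.9
ee_pos: [424.7, 8.1, 167.9]
orientation: [-1.669, 0.544, -1.36]
ft_force: [-0.1, 0.1, -2.2]
width: 54.1
t 5.9
qpos [ 0.385  0.295  2.185 -0.802  0.858  0.618]
ee_pos [424.685   8.11  167.95 ]
orientation [-1.669  0.544 -1.36 ]
ft_force [-0.122  0.11  -2.162]
width 54.13255011914642
[[ 0.301  0.192  0.934]
 [-0.783 -0.509  0.357]
 [ 0.544 -0.839 -0.003]]
```

```bash
python3 - <<'E'
from h import *
for n in("side","top"):
    d=ctrl.get_image(n)["pixels"];cv2.imwrite(f"pics/{n}3.png",d);print(ctrl.get_obs()['ft_force'])
E
```

```text
[-0.76879699 -0.04050795 -2.93710949]
[ 0.75966943 -0.80598268 -1.44801415]
```

View pics/side3.png

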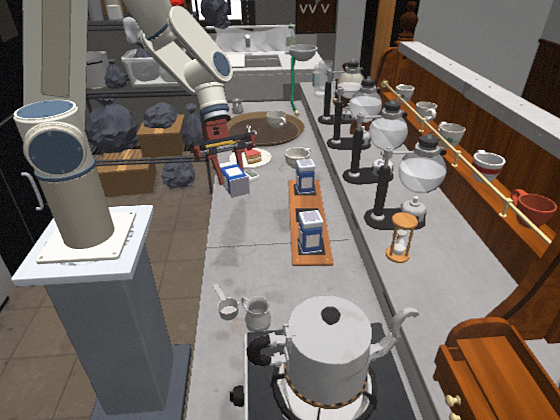

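```bash

python3 -m creep '[{"tx":7,"ty":1,"tz":4,"rx":0.13,"ry":-0.0593,"rz":-0.1018,"fingers":255},{"tx":14,"ty":3,"tz":8,"rx":0.26,"ry":-0.1185,"rz":-0.2037,"fingers":255},{"tx":21,"ty":4,"tz":11,"rx":0.39,"ry":-0.1778,"rz":-0.3055,"fingers":255},{"tx":28,"ty":5,"tz":15,"rx":0.52,"ry":-0.237,"rz":-0.4073,"fingers":255},{"tx":35,"ty":6,"tz":18,"rx":0.65,"ry":-0.296,"rz":-0.509,"fingers":255},{"tx":41,"ty":7,"tz":22,"rx":0.78,"ry":-0.3555,"rz":-0.611,"fingers":255},{"tx":41,"ty":7,"tz":22,"rx":0.78,"ry":-0.3555,"rz":-0.611,"fingers":255},{"tx":41,"ty":7,"tz":22,"rx":0.78,"ry":-0.3555,"rz":-0.611,"fingers":255}]'; python3 st.py
```

```text
t: 7.0
ee_pos: [466.1, 15.4, 190.6]
orientation: [-0.628, 1.236, -1.533]
ft_force: [0.4, -0.4, -1.2]
width: 53.8
t 7.0
qpos [-0.035  0.123  2.251  0.176  0.381  0.204]
ee_pos [466.053  15.409 190.612]
orientation [-0.628  1.236 -1.533]
ft_force [ 0.449 -0.375 -1.204]
width 53.83749972117235
[[-0.34   0.384  0.858]
 [-0.92   0.052 -0.388]
 [-0.193 -0.922  0.336]]
```

```bash

python3 -m creep '[{"tx":7,"ty":1,"tz":4,"rx":0.13,"ry":-0.0593,"rz":-0.1018,"fingers":255},{"tx":14,"ty":3,"tz":8,"rx":0.26,"ry":-0.1185,"rz":-0.2037,"fingers":255},{"tx":21,"ty":4,"tz":11,"rx":0.39,"ry":-0.1778,"rz":-0.3055,"fingers":255},{"tx":28,"ty":5,"tz":15,"rx":0.52,"ry":-0.237,"rz":-0.4073,"fingers":255},{"tx":35,"ty":6,"tz":18,"rx":0.65,"ry":-0.296,"rz":-0.509,"fingers":255},{"tx":42,"ty":8,"tz":22,"rx":0.78,"ry":-0.3555,"rz":-0.611,"fingers":255},{"tx":42,"ty":8,"tz":22,"rx":0.78,"ry":-0.3555,"rz":-0.611,"fingers":255},{"tx":42,"ty":8,"tz":22,"rx":0.78,"ry":-0.3555,"rz":-0.611,"fingers":255},{"tx":42,"ty":8,"tz":22,"rx":0.78,"ry":-0.3555,"rz":-0.611,"fingers":255}]'; python3 st.py
```

```text
t: 8.12
ee_pos: [507.4, 25.4, 211.5]
orientation: [0.552, 1.67, -1.372]
ft_force: [-0.1, 0.3, -2.1]
width: 53.6
t 8.125
qpos [-0.269  0.285  2.453  2.267  0.692 -1.199]
ee_pos [507.383  25.448 211.471]
orientation [ 0.552  1.67  -1.372]
ft_force [-0.093  0.265 -2.133]
width 53.57361578391865
[[-0.514  0.785  0.346]
 [-0.187  0.291 -0.938]
 [-0.837 -0.547 -0.003]]
```

```bash
python3 - <<'E'
from h import *
d=ctrl.get_image("side")["pixels"];cv2.imwrite("pics/s4.png",cv2.resize(d[70:270,170:370],None,fx=3,fy=3))
d=ctrl.get_image("top")["pixels"];cv2.imwrite("pics/t4.png",cv2.resize(d[140:340,200:400],None,fx=3,fy=3))
E
```

```text
(no output)
```

View pics/s4.png

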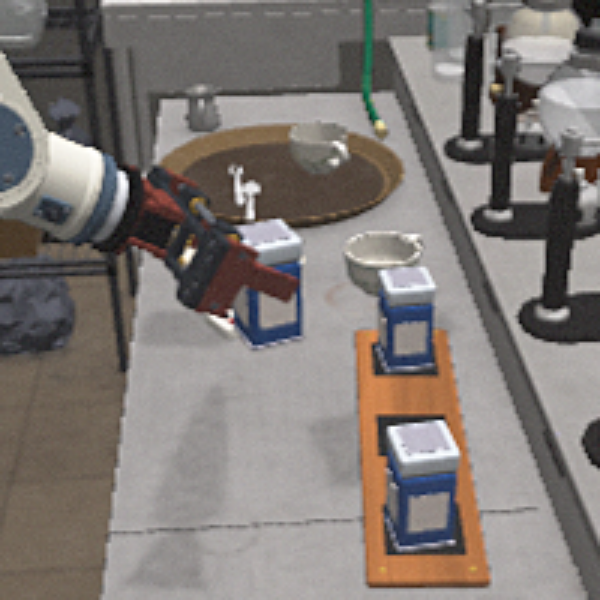

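View pics/t4.png

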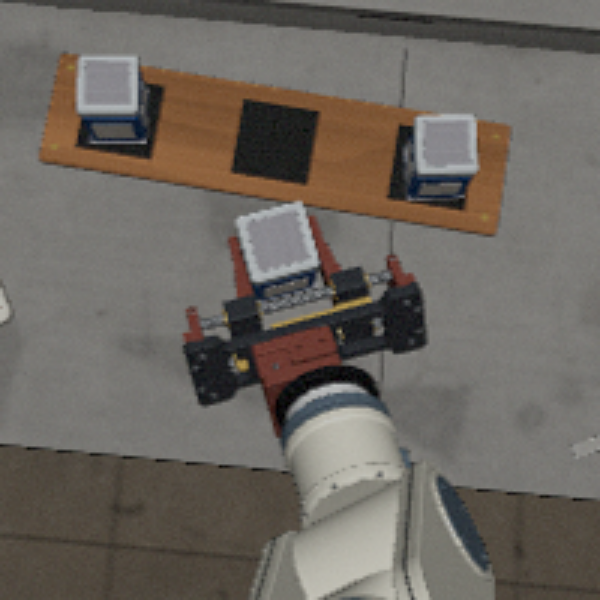

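```bash
python3 - <<'E'
from h import *
np.set_printoptions(precision=1,suppress=True)
o=ctrl.get_obs();a=cv2.Rodrigues(o['orientation'])[0][:,1];print('grasp',o['ee_pos']-11*a)
d=ctrl.get_image("top");s=ctrl.get_image("side")
p=np.array([(236,223),(303,204),(321,264),(252,285)])/3+[200,140]-.33
for z in(245,255,265):
    P=back(d,p,z);print(P[:,:2],P.mean(0),np.linalg.norm(np.diff(P,axis=0),axis=1))
# side: bottom corners (250,346),(303,338); 
p=np.array([(250,347),(303,337)])/3+[170,70]-.33
for z in(140,150,160):print(z,back(s,p,z))
C=P.mean(0)
print(proj(s,[[C[0],C[1],150]]))
E
```

```text
grasp [500.1  21.7 219. ]
[[514.1  56.5]
 [533.8   6.4]
 [488.1 -11.4]
 [467.   39.7]] [500.7  22.8 245. ] [53.9 49.  55.3]
[[512.   56.1]
 [531.5   6.4]
 [486.2 -11.2]
 [465.3  39.4]] [498.8  22.7 255. ] [53.4 48.6 54.7]
[[509.8  55.6]
 [529.2   6.5]
 [484.4 -11. ]
 [463.7  39.1]] [496.8  22.5 265. ] [52.9 48.1 54.2]
140 [[482.6  16.7 140. ]
 [533.9  30.7 140. ]]
150 [[482.6  -0.  150. ]
 [533.   13.7 150. ]]
160 [[482.6 -16.7 160. ]
 [532.2  -3.2 160. ]]
[[257.8 181. ]]
```

```bash

python3 -m creep '[{"tx":50,"ty":5,"tz":0,"rx":0,"ry":0,"rz":0,"fingers":255},{"tx":100,"ty":10,"tz":0,"rx":0,"ry":0,"rz":0,"fingers":255},{"tx":146,"ty":15,"tz":0,"rx":0,"ry":0,"rz":0,"fingers":255},{"tx":146,"ty":15,"tz":-40,"rx":0,"ry":0,"rz":0,"fingers":255},{"tx":146,"ty":15,"tz":-80,"rx":0,"ry":0,"rz":0,"fingers":255},{"tx":146,"ty":15,"tz":-110,"rx":0,"ry":0,"rz":0,"fingers":255},{"tx":146,"ty":15,"tz":-125,"rx":0,"ry":0,"rz":0,"fingers":255},{"tx":146,"ty":15,"tz":-130,"rx":0,"ry":0,"rz":0,"fingers":255},{"tx":146,"ty":15,"tz":-130,"rx":0,"ry":0,"rz":0,"fingers":255},{"tx":146,"ty":15,"tz":-130,"rx":0,"ry":0,"rz":0,"fingers":255}]'; python3 st.py
python3 - <<'E'
from h import *
d=ctrl.get_image("side")["pixels"];cv2.imwrite("pics/s5.png",cv2.resize(d[120:280,200:360],None,fx=3.7,fy=3.7))
d=ctrl.get_image("top")["pixels"];cv2.imwrite("pics/t5.png",cv2.resize(d[120:280,200:380],None,fx=3.7,fy=3.7))
E
```

```text
t: 9.57
ee_pos: [655.2, 38.8, 84.8]
orientation: [0.56, 1.664, -1.372]
ft_force: [-0.4, 0.3, -1.0]
width: 53.8
t 9.575
qpos [-0.143  0.717  2.165  2.54   0.776 -1.397]
ee_pos [655.228  38.759  84.765]
orientation [ 0.56   1.664 -1.372]
ft_force [-0.355  0.302 -1.022]
width 53.797400029254575
[[-0.509  0.79   0.342]
 [-0.185  0.287 -0.94 ]
 [-0.841 -0.542  0.   ]]
```

View pics/s5.png

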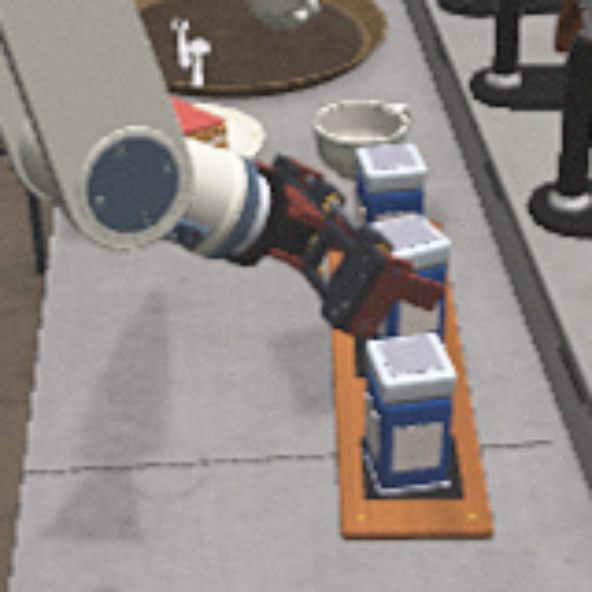

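View pics/t5.png

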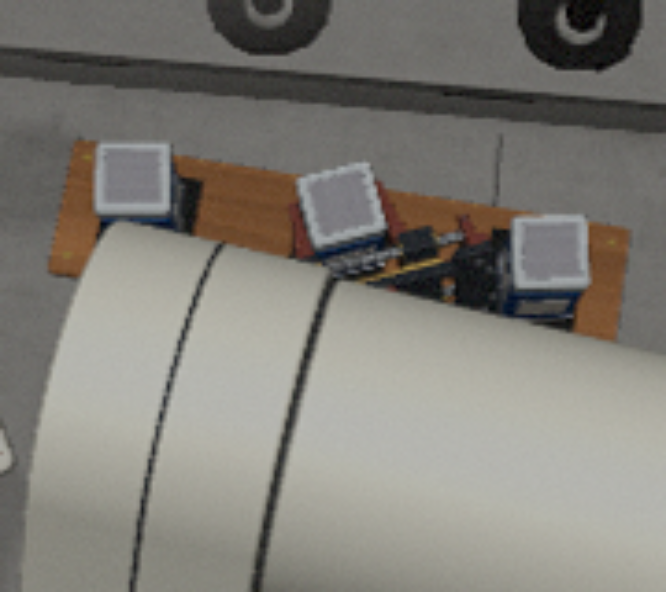

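```bash

python3 -m creep '[{"tx":0,"ty":0,"tz":-4,"rx":0,"ry":0,"rz":0,"fingers":255},{"tx":0,"ty":0,"tz":-8,"rx":0,"ry":0,"rz":0,"fingers":255},{"tx":0,"ty":0,"tz":-8,"rx":0,"ry":0,"rz":0,"fingers":255},{"tx":0,"ty":0,"tz":-8,"rx":0,"ry":0,"rz":0,"fingers":255}]'; 
python3 -m creep '[{"tx":0,"ty":0,"tz":-1.5,"rx":0,"ry":0,"rz":0,"fingers":255},{"tx":0,"ty":0,"tz":-3,"rx":0,"ry":0,"rz":0,"fingers":255},{"tx":0,"ty":0,"tz":-3,"rx":0,"ry":0,"rz":0,"fingers":255}]'; 
```

```text
t: 10.18
ee_pos: [654.5, 38.8, 75.2]
orientation: [0.559, 1.666, -1.373]
ft_force: [-0.4, 0.4, -2.4]
width: 54.2
t: 10.55
ee_pos: [655.0, 38.4, 73.2]
orientation: [0.561, 1.664, -1.372]
ft_force: [-2.7, -3.1, 4.4]
width: 53.7
```

```bash

python3 -m creep '[{"tx":0,"ty":0,"tz":0,"rx":0,"ry":0,"rz":0,"fingers":255},{"tx":0,"ty":0,"tz":0,"rx":0,"ry":0,"rz":0,"fingers":255}]'; 
python3 -m creep '[{"tx":0,"ty":0,"tz":0,"rx":0,"ry":0,"rz":0,"fingers":0},{"tx":0,"ty":0,"tz":0,"rx":0,"ry":0,"rz":0,"fingers":0},{"tx":0,"ty":0,"tz":0,"rx":0,"ry":0,"rz":0,"fingers":0},{"tx":0,"ty":0,"tz":0,"rx":0,"ry":0,"rz":0,"fingers":0},{"tx":0,"ty":0,"tz":0,"rx":0,"ry":0,"rz":0,"fingers":0},{"tx":0,"ty":0,"tz":0,"rx":0,"ry":0,"rz":0,"fingers":0},{"tx":0,"ty":0,"tz":0,"rx":0,"ry":0,"rz":0,"fingers":0}]';python3 st.py 
```

```text
t: 10.8
ee_pos: [655.0, 38.4, 73.2]
orientation: [0.561, 1.664, -1.373]
ft_force: [-2.9, -2.9, 5.3]
width: 53.7
t: 11.68
ee_pos: [654.6, 38.7, 72.3]
orientation: [0.559, 1.665, -1.373]
ft_force: [-0.3, -0.0, -0.0]
width: 87.6
t 11.675
qpos [-0.143  0.746  2.162  2.553  0.796 -1.416]
ee_pos [654.612  38.743  72.348]
orientation [ 0.559  1.665 -1.373]
ft_force [-0.286 -0.038 -0.029]
width 87.57343525914862
[[-0.511  0.789  0.342]
 [-0.185  0.287 -0.94 ]
 [-0.84  -0.543 -0.001]]
```

```bash

python3 -m creep '[{"tx":-16,"ty":-5.7,"tz":10.9,"rx":0,"ry":0,"rz":0,"fingers":0},{"tx":-40,"ty":-14.4,"tz":27,"rx":0,"ry":0,"rz":0,"fingers":0},{"tx":-63,"ty":-23,"tz":43.4,"rx":0,"ry":0,"rz":0,"fingers":0},{"tx":-87,"ty":-31.6,"tz":60,"rx":0,"ry":0,"rz":0,"fingers":0},{"tx":-110,"ty":-31.6,"tz":100,"rx":0,"ry":0,"rz":0,"fingers":0},{"tx":-140,"ty":-31.6,"tz":150,"rx":0,"ry":0,"rz":0,"fingers":0},{"tx":-140,"ty":-31.6,"tz":150,"rx":0,"ry":0,"rz":0,"fingers":0}]';python3 st.py
python3 - <<'E'
from h import *
d=ctrl.get_image("side")["pixels"];cv2.imwrite("pics/s6.png",cv2.resize(d[120:280,200:360],None,fx=3.7,fy=3.7))
d=ctrl.get_image("top")["pixels"];cv2.imwrite("pics/t6.png",cv2.resize(d[140:290,200:380],None,fx=4,fy=4,interpolation=cv2.INTER_CUBIC))
E
```

```text
t: 12.55
ee_pos: [513.1, 6.9, 227.3]
orientation: [0.563, 1.656, -1.372]
ft_force: [-0.3, 0.6, -0.1]
width: 87.7
t 12.55
qpos [-0.323  0.248  2.432  2.167  0.683 -1.125]
ee_pos [513.088   6.897 227.347]
orientation [ 0.563  1.656 -1.372]
ft_force [-0.29   0.645 -0.064]
width 87.70678614903291
[[-0.504  0.794  0.341]
 [-0.187  0.285 -0.94 ]
 [-0.843 -0.537  0.005]]
```

View pics/s6.png

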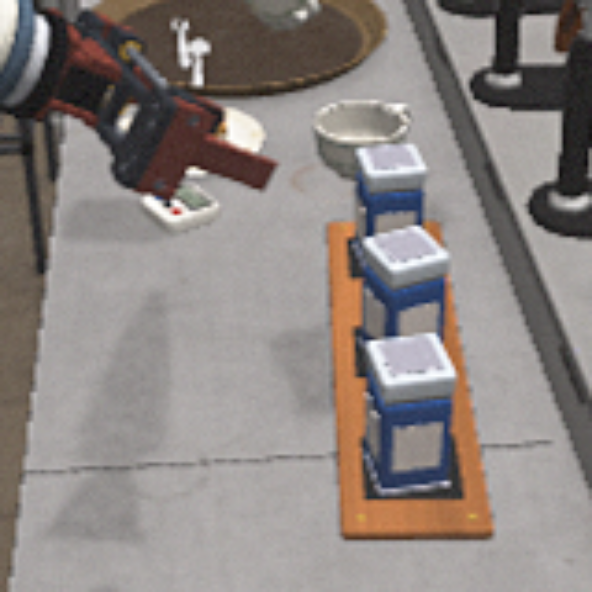

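View pics/t6.png

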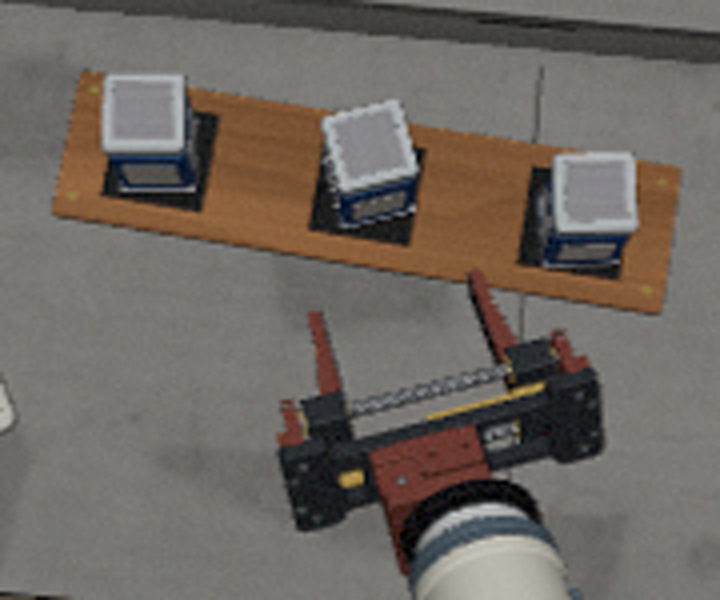

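```bash

python3 - <<'E'
from plan import *
from h import back,ctrl
L=[json.loads(l) for l in open('log.jsonl')]
q0=np.array(L[-1][0]);p0=np.array(L[-1][1]);R0=R.from_rotvec(L[-1][2]).as_matrix()
print(R0)
for x,y,yaw in((628.5,-114,6),(655,186,5)):
  for sgn in(0,180,90,-90):
    t=np.radians(yaw+sgn);Rf=tool(-z,np.array([np.cos(t),np.sin(t),0]))
    w=(R.from_matrix(Rf)*R.from_matrix(R0).inv()).as_rotvec()
    p1=np.array([x,y,210]);q=q0;print(x,sgn,w.round(3),np.linalg.norm(w),p1-p0)
    for k in range(1,11):
        q,e=ik(p0+(p1-p0)*k/10,c(w*k/10).as_matrix()@R0,q,P)
        if k in(3,5,6,7,8,10):print(k,q.round(2),e.round(3))
d=ctrl.get_image("top")
p=np.array([(323,120),(398,101),(417,160),(340,186)])/4+[200,140]-.375
X=back(d,p,117);print(X.mean(0),X)
E
```

```text
[[-0.50384739  0.79369391  0.3408633 ]
 [-0.18700528  0.28502632 -0.94010054]
 [-0.84330708 -0.53741044  0.00481518]]
628.5 0 [-0.909  0.574  1.205] 1.6150839820580385 [ 115.41184377 -120.89749505  -17.3471892 ]
3 [-0.38  0.24  2.17  1.2   0.62 -0.58] 0.0
5 [-0.35  0.29  1.99  0.72  0.72 -0.36] 0.0
6 [-0.32  0.32  1.9   0.54  0.79 -0.3 ] 0.0
7 [-0.29  0.35  1.82  0.38  0.86 -0.27] 0.0
8 [-0.26  0.39  1.75  0.24  0.93 -0.26] 0.0
10 [-0.2   0.47  1.61 -0.    1.06 -0.3 ] 0.0
628.5 180 [ 0.611  0.967 -1.644] 2.002387266158403 [ 115.41184377 -120.89749505  -17.3471892 ]
3 [-0.15  0.17  2.28  2.02  0.14 -0.3 ] 0.0
5 [-0.1   0.2   2.12 -0.08  0.26  2.16] 0.0
6 [-0.1   0.24  2.03 -0.13  0.43  2.37] 0.0
7 [-0.12  0.29  1.93 -0.12  0.6   2.51] 0.0
8 [-0.16  0.34  1.83 -0.03  0.76  2.54] 0.03
10 [-0.27  0.46  1.64  0.17  1.03  2.54] 0.137
628.5 90 [-1.381 -0.312  2.561] 2.9262458289418642 [ 115.41184377 -120.89749505  -17.3471892 ]
3 [-0.49  0.34  2.1   1.21  0.89 -1.14] 0.0
5 [-0.44  0.4   1.88  0.79  1.03 -1.27] 0.0
6 [-0.4   0.43  1.78  0.62  1.08 -1.36] 0.0
7 [-0.35  0.44  1.7   0.46  1.12 
[... 1355 characters left out ...]
39  1.83  0.69  0.91 -1.13] 0.0
7 [ 0.    0.42  1.74  0.5   0.97 -1.17] 0.0
8 [ 0.09  0.46  1.65  0.33  1.02 -1.23] 0.0
10 [ 0.26  0.53  1.51  0.    1.1  -1.4 ] 0.0
655 -90 [-0.213  0.983 -0.241] 1.0345239155030255 [141.91184377 179.10250495 -17.3471892 ]
3 [-0.02  0.19  2.23  1.33  0.21  0.03] 0.0
5 [0.1  0.24 2.05 0.23 0.37 1.26] 0.0
6 [0.15 0.28 1.95 0.09 0.51 1.46] 0.0
7 [0.18 0.33 1.85 0.03 0.66 1.57] 0.0
8 [0.21 0.39 1.74 0.01 0.81 1.65] 0.0
10 [0.26 0.53 1.51 0.   1.1  1.74] 0.0
[649.0663189   36.47376144 117.        ] [[661.06757672  68.47053891 117.        ]
 [678.75294733  20.22098353 117.        ]
 [639.38784735   4.2012597  117.        ]
 [617.0569042   53.00226361 117.        ]]
```

```bash

python3 -m creep '[{"tx":19,"ty":-20,"tz":0,"rx":-0.037,"ry":0.163,"rz":-0.0375,"fingers":0},{"tx":38,"ty":-40,"tz":0,"rx":-0.074,"ry":0.327,"rz":-0.075,"fingers":0},{"tx":57,"ty":-60,"tz":0,"rx":-0.11,"ry":0.49,"rz":-0.1125,"fingers":0},{"tx":76,"ty":-80,"tz":0,"rx":-0.147,"ry":0.654,"rz":-0.15,"fingers":0},{"tx":95,"ty":-100,"tz":0,"rx":-0.184,"ry":0.8175,"rz":-0.1875,"fingers":0},{"tx":115,"ty":-121,"tz":0,"rx":-0.221,"ry":0.981,"rz":-0.225,"fingers":0},{"tx":115,"ty":-121,"tz":0,"rx":-0.221,"ry":0.981,"rz":-0.225,"fingers":0},{"tx":115,"ty":-121,"tz":0,"rx":-0.221,"ry":0.981,"rz":-0.225,"fingers":0},{"tx":115,"ty":-121,"tz":0,"rx":-0.221,"ry":0.981,"rz":-0.225,"fingers":0},{"tx":115,"ty":-121,"tz":0,"rx":-0.221,"ry":0.981,"rz":-0.225,"fingers":0}]';python3 st.py
```

```text
t: 13.95
ee_pos: [631.0, -112.2, 218.6]
orientation: [-0.125, 2.18, -2.168]
ft_force: [-0.1, 0.0, -0.1]
width: 87.9
t 13.95
qpos [-0.196  0.465  1.593  0.003  1.096  1.27 ]
ee_pos [ 630.974 -112.227  218.566]
orientation [-0.125  2.18  -2.168]
ft_force [-0.063  0.024 -0.148]
width 87.91448618535959
[[-0.995 -0.012  0.103]
 [-0.103  0.005 -0.995]
 [ 0.011 -1.    -0.006]]
```

```bash

python3 -m creep '[{"tx":-2.5,"ty":-1.8,"tz":-40,"rx":-0.005,"ry":-0.012,"rz":0,"fingers":0},{"tx":-2.5,"ty":-1.8,"tz":-80,"rx":-0.005,"ry":-0.012,"rz":0,"fingers":0},{"tx":-2.5,"ty":-1.8,"tz":-120,"rx":-0.005,"ry":-0.012,"rz":0,"fingers":0},{"tx":-2.5,"ty":-1.8,"tz":-148,"rx":-0.005,"ry":-0.012,"rz":0,"fingers":0},{"tx":-2.5,"ty":-1.8,"tz":-148,"rx":-0.005,"ry":-0.012,"rz":0,"fingers":0},{"tx":-2.5,"ty":-1.8,"tz":-148,"rx":-0.005,"ry":-0.012,"rz":0,"fingers":0}]';python3 st.py
python3 - <<'E'
from h import *
d=ctrl.get_image("side")["pixels"];cv2.imwrite("pics/s7.png",cv2.resize(d[120:280,200:360],None,fx=3.7,fy=3.7))
E
```

```text
t: 14.7
ee_pos: [626.8, -115.7, 74.2]
orientation: [-0.104, 2.166, -2.169]
ft_force: [0.4, 0.1, 0.1]
width: 87.5
t 14.7
qpos [-0.201  0.639  1.687  0.     0.811  1.269]
ee_pos [ 626.793 -115.706   74.216]
orientation [-0.104  2.166 -2.169]
ft_force [0.407 0.088 0.078]
width 87.54783084091265
[[-0.995  0.005  0.1  ]
 [-0.1   -0.001 -0.995]
 [-0.005 -1.     0.001]]
```

View pics/s7.png

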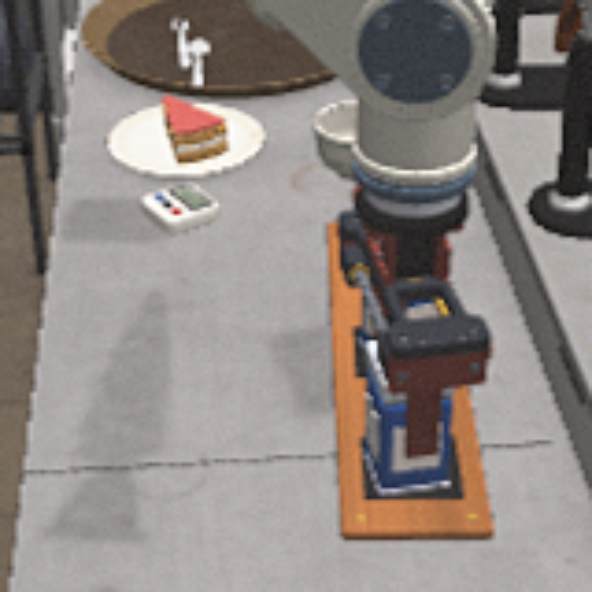

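```bash

python3 -m creep '[{"tx":0,"ty":0,"tz":0,"rx":0,"ry":0,"rz":0,"fingers":255},{"tx":0,"ty":0,"tz":0,"rx":0,"ry":0,"rz":0,"fingers":255},{"tx":0,"ty":0,"tz":0,"rx":0,"ry":0,"rz":0,"fingers":255},{"tx":0,"ty":0,"tz":0,"rx":0,"ry":0,"rz":0,"fingers":255},{"tx":0,"ty":0,"tz":0,"rx":0,"ry":0,"rz":0,"fingers":255},{"tx":0,"ty":0,"tz":0,"rx":0,"ry":0,"rz":0,"fingers":255},{"tx":0,"ty":0,"tz":0,"rx":0,"ry":0,"rz":0,"fingers":255},{"tx":0,"ty":0,"tz":0,"rx":0,"ry":0,"rz":0,"fingers":255}]';python3 st.py
python3 -m creep '[{"tx":0,"ty":0,"tz":10,"rx":0,"ry":0,"rz":0,"fingers":255},{"tx":0,"ty":0,"tz":25,"rx":0,"ry":0,"rz":0,"fingers":255},{"tx":0,"ty":0,"tz":40,"rx":0,"ry":0,"rz":0,"fingers":255},{"tx":0,"ty":0,"tz":40,"rx":0,"ry":0,"rz":0,"fingers":255},{"tx":0,"ty":0,"tz":40,"rx":0,"ry":0,"rz":0,"fingers":255},{"tx":0,"ty":0,"tz":40,"rx":0,"ry":0,"rz":0,"fingers":255}]'
for i in 1 2 3 4; do python3 -m creep '[{"tx":0,"ty":0,"tz":0,"rx":0,"ry":0,"rz":0,"fingers":255}]' | grep ft;done;python3 st.py
```

```text
t: 15.75
ee_pos: [627.3, -115.6, 74.6]
orientation: [-0.103, 2.165, -2.17]
ft_force: [-1.0, 1.9, 5.1]
width: 53.7
t 15.75
qpos [-0.2    0.638  1.686 -0.001  0.812  1.271]
ee_pos [ 627.261 -115.566   74.646]
orientation [-0.103  2.165 -2.17 ]
ft_force [-1.002  1.9    5.137]
width 53.736540751536715
[[-0.995  0.005  0.1  ]
 [-0.1   -0.002 -0.995]
 [-0.005 -1.     0.002]]
t: 16.5
ee_pos: [626.7, -115.5, 113.9]
orientation: [-0.104, 2.166, -2.17]
ft_force: [0.2, 0.5, -1.6]
width: 54.0
ft_force: [0.9, -0.1, -1.3]
ft_force: [0.6, -0.5, -1.6]
ft_force: [-0.0, 0.4, -0.0]
ft_force: [0.4, -0.2, -1.3]
t 17.0
qpos [-0.201  0.582  1.674 -0.001  0.881  1.271]
ee_pos [ 627.093 -115.628  114.313]
orientation [-0.103  2.166 -2.17 ]
ft_force [ 0.363 -0.228 -1.324]
width 54.05953339247146
[[-0.995  0.005  0.1  ]
 [-0.1   -0.002 -0.995]
 [-0.005 -1.     0.002]]
```

```bash

python3 -m creep '[{"tx":4,"ty":2,"tz":-15,"rx":0,"ry":0,"rz":0,"fingers":255},{"tx":4,"ty":2,"tz":-28,"rx":0,"ry":0,"rz":0,"fingers":255},{"tx":4,"ty":2,"tz":-36,"rx":0,"ry":0,"rz":0,"fingers":255},{"tx":4,"ty":2,"tz":-39,"rx":0,"ry":0,"rz":0,"fingers":255},{"tx":4,"ty":2,"tz":-40,"rx":0,"ry":0,"rz":0,"fingers":255},{"tx":4,"ty":2,"tz":-40,"rx":0,"ry":0,"rz":0,"fingers":255},{"tx":4,"ty":2,"tz":-40,"rx":0,"ry":0,"rz":0,"fingers":255}]'; python3 st.py
```

```text
t: 17.88
ee_pos: [630.9, -113.6, 74.7]
orientation: [-0.104, 2.166, -2.17]
ft_force: [-3.9, 2.0, 5.5]
width: 53.7
t 17.875
qpos [-0.196  0.642  1.678 -0.001  0.817  1.275]
ee_pos [ 630.903 -113.579   74.673]
orientation [-0.104  2.166 -2.17 ]
ft_force [-3.933  2.038  5.502]
width 53.742761506726936
[[-0.995  0.005  0.1  ]
 [-0.1   -0.002 -0.995]
 [-0.004 -1.     0.002]]
```

Contact with the stand; release and rise.

```bash

python3 -m creep '[{"tx":0,"ty":0,"tz":0,"rx":0,"ry":0,"rz":0,"fingers":0},{"tx":0,"ty":0,"tz":0,"rx":0,"ry":0,"rz":0,"fingers":0},{"tx":0,"ty":0,"tz":0,"rx":0,"ry":0,"rz":0,"fingers":0},{"tx":0,"ty":0,"tz":0,"rx":0,"ry":0,"rz":0,"fingers":0},{"tx":0,"ty":0,"tz":0,"rx":0,"ry":0,"rz":0,"fingers":0},{"tx":0,"ty":0,"tz":0,"rx":0,"ry":0,"rz":0,"fingers":0},{"tx":0,"ty":0,"tz":30,"rx":0,"ry":0,"rz":0,"fingers":0},{"tx":0,"ty":0,"tz":80,"rx":0,"ry":0,"rz":0,"fingers":0},{"tx":0,"ty":0,"tz":140,"rx":0,"ry":0,"rz":0,"fingers":0},{"tx":0,"ty":0,"tz":140,"rx":0,"ry":0,"rz":0,"fingers":0}]'; python3 st.py
```

```text
t: 19.12
ee_pos: [634.3, -114.3, 220.0]
orientation: [-0.092, 2.158, -2.168]
ft_force: [0.0, 0.5, 0.7]
width: 87.6
t 19.125
qpos [-0.196  0.456  1.604 -0.001  1.066  1.275]
ee_pos [ 634.293 -114.253  220.029]
orientation [-0.092  2.158 -2.168]
ft_force [0.018 0.506 0.684]
width 87.60023974065577
[[-0.995  0.015  0.1  ]
 [-0.1   -0.004 -0.995]
 [-0.014 -1.     0.005]]
```

```bash

python3 -m creep '[{"tx":4,"ty":50,"tz":0,"rx":0,"ry":0,"rz":0,"fingers":0},{"tx":8,"ty":100,"tz":0,"rx":0,"ry":0,"rz":0,"fingers":0},{"tx":12,"ty":150,"tz":0,"rx":0,"ry":0,"rz":0,"fingers":0},{"tx":16,"ty":200,"tz":0,"rx":0,"ry":0,"rz":0,"fingers":0},{"tx":20,"ty":250,"tz":0,"rx":0,"ry":0,"rz":0,"fingers":0},{"tx":24,"ty":300,"tz":0,"rx":0,"ry":0,"rz":0,"fingers":0},{"tx":24,"ty":300,"tz":0,"rx":0,"ry":0,"rz":0,"fingers":0},{"tx":24,"ty":300,"tz":0,"rx":0,"ry":0,"rz":0,"fingers":0},{"tx":24,"ty":300,"tz":0,"rx":0,"ry":0,"rz":0,"fingers":0}]'; python3 st.py
python3 - <<'E'
from h import *
d=ctrl.get_image("side")["pixels"];cv2.imwrite("pics/s8.png",cv2.resize(d[80:280,180:380],None,fx=3,fy=3))
d=ctrl.get_image("top")["pixels"];cv2.imwrite("pics/t8.png",cv2.resize(d[140:290,200:380],None,fx=4,fy=4,interpolation=cv2.INTER_CUBIC))
E
```

```text
t: 20.25
ee_pos: [654.9, 184.9, 213.9]
orientation: [-0.103, 2.166, -2.172]
ft_force: [0.0, 0.2, 0.7]
width: 87.6
t 20.25
qpos [ 0.259  0.52   1.513 -0.004  1.106  1.733]
ee_pos [654.88  184.919 213.885]
orientation [-0.103  2.166 -2.172]
ft_force [0.015 0.176 0.722]
width 87.61122665395408
[[-0.995  0.004  0.099]
 [-0.099 -0.002 -0.995]
 [-0.004 -1.     0.003]]
```

View pics/s8.png

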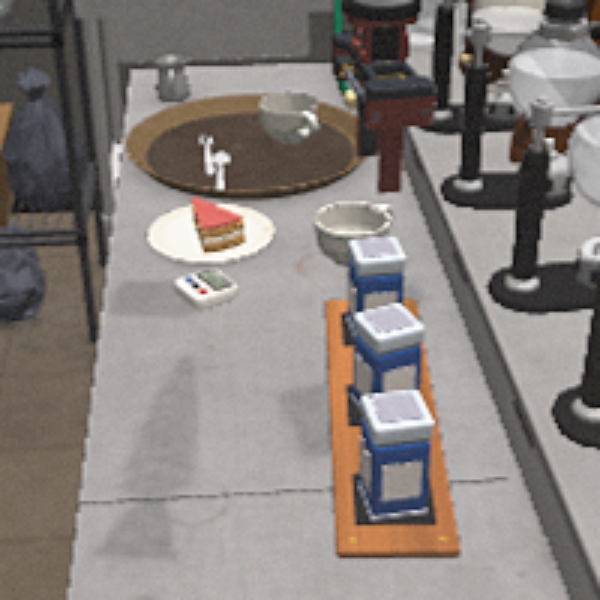

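View pics/t8.png

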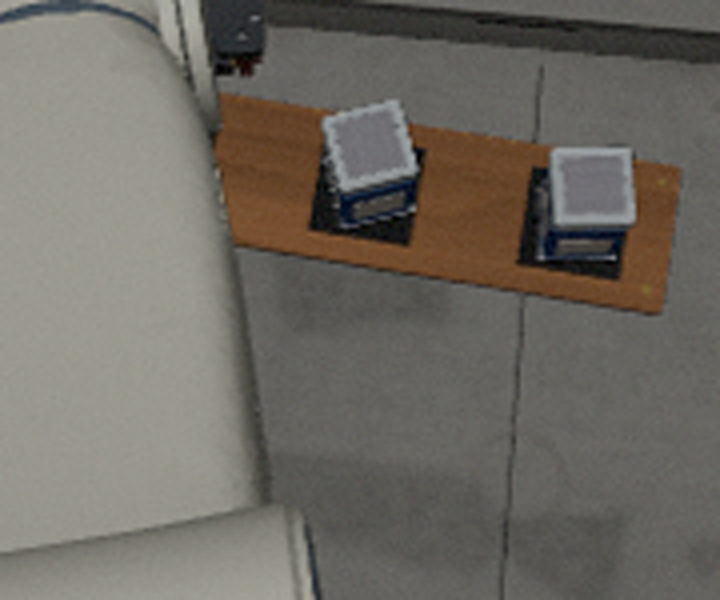

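```bash

python3 -m creep '[{"tx":0,"ty":1,"tz":-40,"rx":0,"ry":0,"rz":0,"fingers":0},{"tx":0,"ty":1,"tz":-80,"rx":0,"ry":0,"rz":0,"fingers":0},{"tx":0,"ty":1,"tz":-115,"rx":0,"ry":0,"rz":0,"fingers":0},{"tx":0,"ty":1,"tz":-140,"rx":0,"ry":0,"rz":0,"fingers":0},{"tx":0,"ty":1,"tz":-140,"rx":0,"ry":0,"rz":0,"fingers":0},{"tx":0,"ty":1,"tz":-140,"rx":0,"ry":0,"rz":0,"fingers":0}]'; 
python3 -m creep '[{"tx":0,"ty":0,"tz":0,"rx":0,"ry":0,"rz":0,"fingers":255},{"tx":0,"ty":0,"tz":0,"rx":0,"ry":0,"rz":0,"fingers":255},{"tx":0,"ty":0,"tz":0,"rx":0,"ry":0,"rz":0,"fingers":255},{"tx":0,"ty":0,"tz":0,"rx":0,"ry":0,"rz":0,"fingers":255},{"tx":0,"ty":0,"tz":0,"rx":0,"ry":0,"rz":0,"fingers":255},{"tx":0,"ty":0,"tz":0,"rx":0,"ry":0,"rz":0,"fingers":255},{"tx":0,"ty":0,"tz":0,"rx":0,"ry":0,"rz":0,"fingers":255},{"tx":0,"ty":0,"tz":0,"rx":0,"ry":0,"rz":0,"fingers":255}]'
python3 -m creep '[{"tx":0,"ty":0,"tz":10,"rx":0,"ry":0,"rz":0,"fingers":255},{"tx":0,"ty":0,"tz":25,"rx":0,"ry":0,"rz":0,"fingers":255},{"tx":0,"ty":0,"tz":40,"rx":0,"ry":0,"rz":0,"fingers":255},{"tx":0,"ty":0,"tz":40,"rx":0,"ry":0,"rz":0,"fingers":255},{"tx":0,"ty":0,"tz":40,"rx":0,"ry":0,"rz":0,"fingers":255},{"tx":0,"ty":0,"tz":40,"rx":0,"ry":0,"rz":0,"fingers":255}]'
for i in 1 2 3 4; do python3 -m creep '[{"tx":0,"ty":0,"tz":0,"rx":0,"ry":0,"rz":0,"fingers":255}]' | grep ft;done;python3 st.py
```

```text
t: 21.1
ee_pos: [655.9, 187.1, 75.5]
orientation: [-0.101, 2.165, -2.169]
ft_force: [0.0, -0.2, 0.9]
width: 88.0
t: 22.1
ee_pos: [655.2, 187.4, 74.7]
orientation: [-0.103, 2.165, -2.17]
ft_force: [-1.6, -1.5, 5.3]
width: 53.8
t: 22.85
ee_pos: [654.6, 187.2, 113.8]
orientation: [-0.104, 2.166, -2.171]
ft_force: [-0.2, -0.2, -3.5]
width: 53.6
ft_force: [0.1, -0.2, -4.3]
ft_force: [0.6, 0.3, -4.6]
ft_force: [-0.0, -0.6, -3.5]
ft_force: [-0.0, 0.3, -4.4]
t 23.35
qpos [ 0.262  0.637  1.567 -0.004  0.934  1.736]
ee_pos [655.105 187.358 114.337]
orientation [-0.103  2.165 -2.17 ]
ft_force [-0.009  0.293 -4.376]
width 53.91988263542593
[[-0.995  0.005  0.1  ]
 [-0.1   -0.002 -0.995]
 [-0.005 -1.     0.002]]
```

```bash

python3 -m creep '[{"tx":0,"ty":0,"tz":15,"rx":0,"ry":0,"rz":0,"fingers":255},{"tx":0,"ty":0,"tz":40,"rx":0,"ry":0,"rz":0,"fingers":255},{"tx":0,"ty":0,"tz":65,"rx":0,"ry":0,"rz":0,"fingers":255},{"tx":0,"ty":0,"tz":85,"rx":0,"ry":0,"rz":0,"fingers":255},{"tx":0,"ty":0,"tz":95,"rx":0,"ry":0,"rz":0,"fingers":255},{"tx":0,"ty":0,"tz":100,"rx":0,"ry":0,"rz":0,"fingers":255},{"tx":0,"ty":0,"tz":100,"rx":0,"ry":0,"rz":0,"fingers":255},{"tx":0,"ty":0,"tz":100,"rx":0,"ry":0,"rz":0,"fingers":255},{"tx":0,"ty":0,"tz":100,"rx":0,"ry":0,"rz":0,"fingers":255},{"tx":0,"ty":0,"tz":100,"rx":0,"ry":0,"rz":0,"fingers":255}]'; python3 st.py
python3 - <<'E'
from h import *
d=ctrl.get_image("side")["pixels"];cv2.imwrite("pics/s9.png",cv2.resize(d[80:280,180:380],None,fx=3,fy=3))
d=ctrl.get_image("top")["pixels"];cv2.imwrite("pics/t9.png",d)
E
```

```text
t: 24.6
ee_pos: [655.0, 187.3, 213.9]
orientation: [-0.104, 2.166, -2.171]
ft_force: [-0.3, -0.3, -4.3]
width: 53.5
t 24.6
qpos [ 0.262  0.521  1.511 -0.004  1.106  1.735]
ee_pos [654.97  187.323 213.934]
orientation [-0.104  2.166 -2.171]
ft_force [-0.342 -0.346 -4.328]
width 53.524287525839654
[[-0.995  0.004  0.1  ]
 [-0.1   -0.002 -0.995]
 [-0.004 -1.     0.003]]
```

View pics/s9.png

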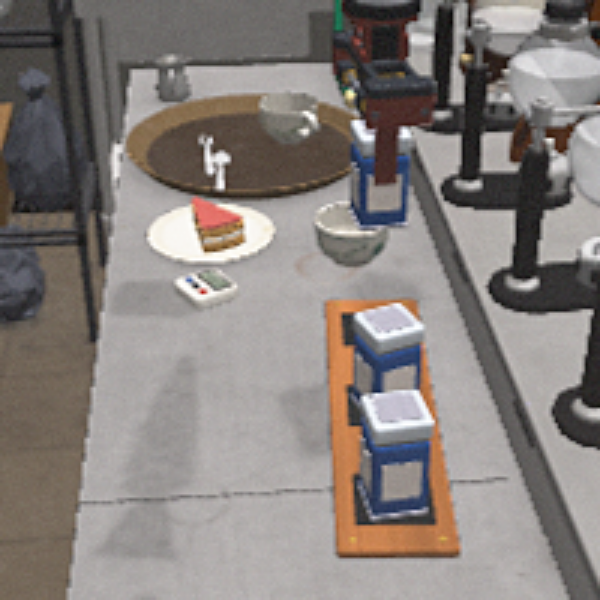

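View pics/t9.png

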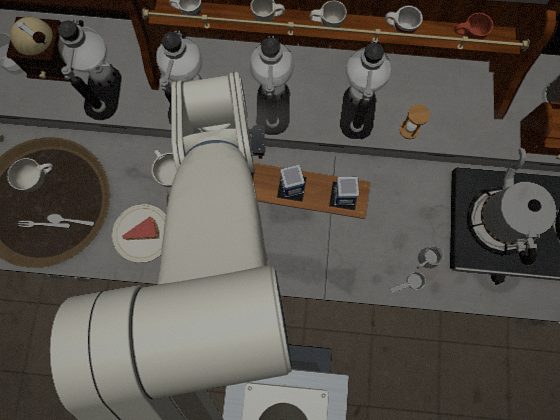

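The side view shows the left tin held upright and well clear of the stand, around (380,175) in the crop. The other two stand on their squares at about (390,350) and (398,460), and the cup, timer and jug have not moved. Handing in.

```bash
python3 -c "
from workcell import ctrl
print(ctrl.close_job())"
```

```text
the job is handed in; nothing more can be done
None
```

The job is handed in: the tin from the left place is the heaviest. It is held upright in the gripper with its underside about 14 cm above the stand.

- **Fallen tin:** I gripped it with the tool tilted, turned it lid up and let it go on the middle place. The camera puts it about 4 mm from the centre. Its yaw is about 24° off the stand's axes, which the task does not judge.
- **Weighing:** By wrist force, the fallen tin pulls about 2 N, the right tin about 1.3 N and the left tin about 4.1 N. Readings scatter by up to about 1 N. I weighed the right tin by lifting it 4 cm and setting it back on its place.
- **Last checks:** The gripper opening was 53.5 mm and the vertical force -4.3 N, so the heavy tin was firmly held. In the last pictures the other two tins stand upright on their squares and the cup and timer look unmoved. The jug also looks unmoved in the top view. The job took about 25 s, and none of the checks failed or disagreed.

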